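# Hang two small-parts bins on the kit bench's bin rail

### The job

Hang the two empty parts bins that stand on the bench, the wide one and the narrow one, on the rack's rail in the free spaces on either side of the bin that already hangs there, choosing the space each fits. Hook each bin's back lip over the rail with the bin's front tipped well up, then swing it down until it hangs level with its back flat against the rack, and let go. Leave the other things on the bench where they are.

Things in the scene. Friction and masses are not known exactly. Their poses are not given: they have to be found in the camera images.
- wide_bin: loose, empty, open-fronted grey plastic parts bin, 92 wide (y), 75 high, about 120 g (varies), upright on the bench at the start. Origin: centre of its underside; x runs from its front to its back, z up. Upright back wall, its outer face at x=+50. Side walls 3 thick, 75 high at the back, stepping down to 56 at x=+4 and forward.
- narrow_bin: loose, empty, open-fronted grey plastic parts bin, 64 wide (y), 75 high, about 90 g (varies), upright on the bench at the start. Origin: centre of its underside; x runs from its front to its back, z up. Upright back wall, its outer face at x=+50. Side walls 3 thick, 75 high at the back, stepping down to 56 at x=+4 and forward.
- wide_lip (a point): on the wide bin's back lip, mid-width, bin frame (53.5, 0, 71): underside of a tongue 4 thick (z 71 to 75) that runs back from x=50 to 61 and carries a down-turned flange 4 thick, flared 15 degrees backwards, tip near x=64, z=59. The slot between back face and flange is 7 wide at its top, about 10 at its mouth. Tongue and flange are 80 wide. Axes as the bin's.
- narrow_lip (a point): on the narrow bin's back lip, mid-width, bin frame (53.5, 0, 71): underside of a tongue 4 thick (z 71 to 75) that runs back from x=50 to 61 and carries a down-turned flange 4 thick, flared 15 degrees backwards, tip near x=64, z=59. The slot between back face and flange is 7 wide at its top, about 10 at its mouth. Tongue and flange are 52 wide. Axes as the bin's.
- wide_rim (a point): middle of the top rim of the wide bin's front wall: bin frame (-68.5, 0, 55). That wall is a flat slab 9 thick sloping outward 35 degrees from vertical; its mid-plane rises from (x=-30, z=0) to this rim. It is the grip: pinch it along its slope, one finger inside the bin, one outside. Axes as the bin's.
- narrow_rim (a point): middle of the top rim of the narrow bin's front wall: bin frame (-68.5, 0, 55). That wall is a flat slab 9 thick sloping outward 35 degrees from vertical; its mid-plane rises from (x=-30, z=0) to this rim. It is the grip: pinch it along its slope, one finger inside the bin, one outside. Axes as the bin's.
- rack: fixed bench rack of aluminium profile, 348 long (y), 240 high. Origin on the bench below the middle of the rail's front face; x points from the front, where bins hang, to the back; y along the rail; z up. A properly hung bin has its axes along the rack's, its tongue on the rail's top edge and its origin at x=-53, z=119. Boxes up to 50 high stand under the rail.
- rail_mid (a point): middle of the rail's top edge at its front face: rack frame (0, 0, 190), axes as the rack's. The rail is an upright steel strip 4 thick (x 0 to 4) with a free top edge; free space behind it to a sheet at x=31 (up to z=217) and a profile bar (x 36 to 56, up to z=240). End cheeks (x -14 to 56, z 110 to 200) leave y -150 to +150 free.
- hung_bin: grey bin that already hangs on the rail, fixed; 64 wide, same shape and frame as the narrow bin, at rack x=-53, z=119; its y along the rail varies from -42 to +42, so one space may be too small for the wide bin (spaces run from its sides to the end cheeks)
- bumper (a point): middle of the front face of the bumper strip below the rail, against which a hung bin's back rests: rack frame (-3, 0, 129); strip 12 high, as long as the rail
- cleaner: small white bottle of cleaner with a blue cap, standing, 38 dia x 115 tall; origin under its centre (bystander)
- driver: black-handled screwdriver lying flat along its x axis, 150 long, 26 high; origin underneath the middle (bystander)
- glue_stick: upright white glue stick, 27 dia x 95 tall; origin under its centre (bystander)
- motor: small square stepper motor standing on its back, 42 x 42 x 40 plus a shaft of 22 upward; origin under its centre (bystander)
- cutters: side cutters with dark grips lying flat, 120 long, 60 wide, 16 high; origin underneath the middle (bystander)
- bracket: black printed bracket, 60 x 28 x 8 with an upright flange 34 high at its +x end; origin under its centre (bystander)
- hex_keys: black holder with hex keys lying flat, about 85 x 22 x 15; origin under its centre (bystander)
- spool_cap: white plastic cap lying flat, 52 dia x 12; origin under its centre (bystander)
There are look-alikes about, which are no part of the job. What is shaped like the narrow_bin but red is not meant.

How it is judged:
By the outcome, as a careful person would: the job done as asked, in the order asked, and still so for the second after the job is handed in, with the robot touching nothing.
It also fails if it takes over 58 s, if anything falls off the work surface, if the arm or the gripper's body presses on something with over 40 N, if the wrist force passes 120 N, or if a joint passes its speed limit or range.

### The arm

A 6-joint arm with a two-finger parallel gripper is mounted at the origin on the work surface. World frame = base frame: x ahead of the robot, y to its left, z up, the work surface at z = 0. Lengths are in m, angles in rad, forces in N, time in s.
With the tool pointing down it reaches from about 0.4 to 0.825 m from the base axis. Payload 7 kg.
Tool frame: the origin (TCP) lies on the centre line of the jaws, within the pads' length; the fingertips stand 22 mm ahead of it and the grasp point (between the pads) lies 3 mm ahead of it (arm.tcp_to_tips is the distance from the TCP to the fingertips, in m); z points along the fingers, y is the line along which they close (so a half turn about z gives the same grasp; the last joint's range is limited). The gripper opens to 88 mm and grips with 3 to 60 N. Pads are 19 mm wide; open, the fingers measure 130 mm over their backs; the gripper's body (78 mm by 193 mm) begins 47 mm behind the grasp point.
Start: joints at [-0.991, 0.359, 0.012, 0, -1.224, -0.288], TCP at [0.194, -0.646, 0.249] pointing down, gripper open.
Joint ranges: [-3.07, 3.07], [-1.43, 2.12], [-1.02, 1.25], [-3.03, 1.67], [-3.05, -0], [-3.03, 3.03]. Speed limits (rad/s): [2.39, 2.39, 3.01, 3.14, 3.14, 3.14].

### API

Orientations are given as [roll, pitch, yaw] about the fixed x, y, z axes, in that order (R = Rz(yaw) Ry(pitch) Rx(roll)).
In Python, from station import arm gives the robot as it stands.
- The arm moves only by the tool jog_arm, never from a script. Its argument "targets" is a list of rows, each an object of numbers: "dx", "dy", "dz": the shift along the tool's x, y, z in mm; "rx", "ry", "rz": the turn, a rotation vector about the tool's x, y, z in rad; "gripper": the closure, from 0 (fully open) to 1 (shut). In form: [{"dx": .., "dy": .., "dz": .., "rx": .., "ry": .., "rz": .., "gripper": ..}, ...]. A call has exactly 8 rows; each row is the pose to reach, as a shift and turn from the pose commanded when the call began, along the tool's axes at that moment; what a row does not reach only later rows make up. A row lasts 1/12 s, in which the tool goes at most 41.7 mm and 7.16 degrees, less where a joint would pass 70% of its speed; a pose out of reach is approached as far as the arm can. A call with a gripper value outside its range is refused whole. The fingers move at their own pace and stop on an object; "force" is the grip in N (left out, the last holds). Time passes only in rows, so rows that repeat a pose let the fingers close, or fill a call up. It gives the time, the measured TCP pose, the force, the opening and the grip force at its end, in the units of the state.
- arm.get_state(): the state, without advancing time (a new reading comes with each control period).
- arm.grab_frame(name): name is "scene" or "top"; returns a dict with "frame" (384x512x3 uint8, red, green, blue), "z_map" (384x512 float32, m along the optical axis (not along the pixel's ray), 0 where there is no reading), "fx", "fy", "cx", "cy" (pixels), "view" (4x4, takes a point from world to camera coordinates). Camera axes: x right, y down, z forward; pixel columns grow to the right and rows downward; lengths in m; the calibration is good to about 2 mm. A picture is of the moment at which its call begins.
- arm.job_done(): hands the job in; it is judged then, once.
The state is a dict: "t": time; "q": joint angles; "qd": joint speeds; "joint_efforts": joint torques, N m; "eef_pos": TCP position; "ee_rot": TCP orientation; "force": force on the tool from outside, world axes, zero at the start; "moment": the same for the moment, N m; "width": finger opening in m; "gripper_force": force on a finger pad.
Only numpy, scipy, OpenCV 4.12 (cv2) and the standard library are available. Lean on these libraries where they do the work, as an engineer would, in place of code of your own. Each camera call takes 0.05 s, during which the arm holds its last target. There are 200 camera calls.

## Working session

There is one attempt and no reset: what is moved stays moved. The work goes in short steps, Python scripts to look and compute and a tool call to move; the robot and the scene stay as the last step left them, time stands still between calls to the robot, and variables do not carry over. Pictures are saved under pics/ and viewed, at most 10 in all, crops included, and the job is handed in when it is done.

Besides the shell and the picture viewer there is one more tool, called in YAML: its name, and indented under it one key for each argument. jog_arm: Moves the arm, as the interface text tells. Its arguments: {"type":"object","properties":{"targets":{"type":"array","items":{"type":"object","properties":{"dx":{"type":"number"},"dy":{"type":"number"},"dz":{"type":"number"},"rx":{"type":"number"},"ry":{"type":"number"},"rz":{"type":"number"},"gripper":{"type":"number"}}}},"force":{"type":"number"}},"required":["targets"]}

```bash
ls; mkdir -p pics; python3 - <<'E'
from station import arm
import cv2,numpy as np,pickle
for n in("scene","top"):
    f=arm.grab_frame(n); pickle.dump(f,open(n+".pkl","wb"))
    cv2.imwrite(f"pics/{n}0.png",f["frame"][:,:,::-1])
    print(n,f["fx"],f["cx"],np.round(f["view"],3).tolist())
print(arm.get_state(),arm.tcp_to_tips)
E
```

```text
pics
scene 355.09588964251344 259.7099941882118 [[-0.417, 0.909, 0.005, 0.245], [0.76, 0.351, -0.546, -0.258], [-0.499, -0.224, -0.837, 1.204], [0.0, 0.0, 0.0, 1.0]]
top 444.270435618876 247.50953592585725 [[-0.011, -1.0, -0.014, -0.041], [-0.995, 0.013, -0.094, 0.474], [0.094, 0.013, -0.995, 1.36], [0.0, 0.0, 0.0, 1.0]]
{'t': 0.1, 'q': array([-9.90926635e-01,  3.59319633e-01,  1.11790073e-02, -3.09177098e-04,
       -1.22412279e+00, -2.88091965e-01]), 'qd': array([ 0.00078442, -0.00193983,  0.00092848,  0.0005997 ,  0.00091106,
       -0.00160988]), 'joint_efforts': array([-2.25073003e-03, -5.84162021e+01,  2.93750185e+01,  7.01541245e+00,
        1.01557889e-02, -5.59176624e-05]), 'eef_pos': array([ 0.19402556, -0.64609564,  0.24772584]), 'ee_rot': array([ 3.14010344e+00, -1.38185736e-04, -2.84992009e+00]), 'force': array([-0.50373421, -0.65621662,  0.49747673]), 'moment': array([-0.03325742,  0.04038699,  0.01098076]), 'gripper_force': 0.0, 'width': 0.08764765548909557} 0.022
```

View pics/scene0.png

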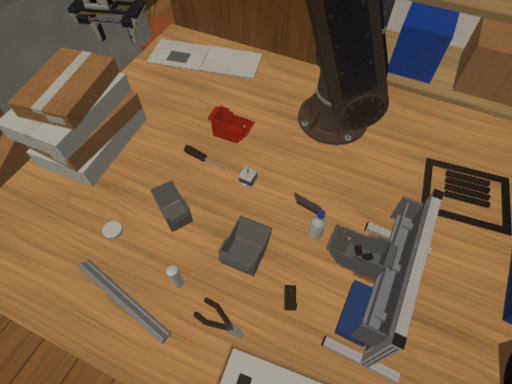

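View pics/top0.png

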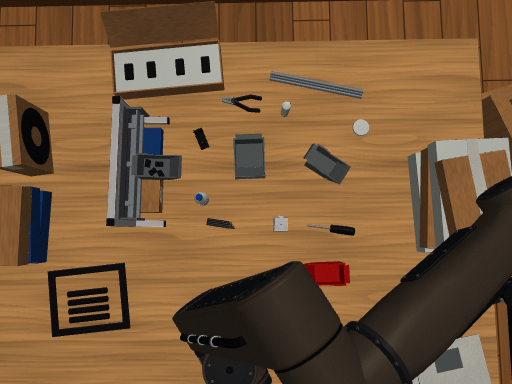

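The scene view shows the wide bin at about (246,245), the narrow bin at (171,205), and the rack at the right with a bin hanging near (360,250). In the top view they are at (250,157), (327,163) and (150,165). Next I'll measure them from the depth maps.

```bash
cat > h.py <<'E'
import numpy as np,cv2,pickle
def cloud(f):
    z=f["z_map"]; v,u=np.mgrid[:z.shape[0],:z.shape[1]]
    p=np.stack([(u-f["cx"])/f["fx"]*z,(v-f["cy"])/f["fy"]*z,z],-1)
    V=f["view"]; w=(p-V[:3,3])@V[:3,:3]
    w[z==0]=np.nan; return w
E
python3 - <<'E'
from h import *
T=pickle.load(open("top.pkl","rb"));S=pickle.load(open("scene.pkl","rb"))
a=cloud(T);b=cloud(S)
print("table",np.nanmedian(a[185:200,240:300,2]),np.nanmedian(b[280:300,180:200,2]))
def st(n,w,f,u0,u1,v0,v1):
    p=w[v0:v1,u0:u1].reshape(-1,3);c=f["frame"][v0:v1,u0:u1].reshape(-1,3).astype(int)
    m=(p[:,2]>.012); p=p[m]
    print(n,len(p),"min",np.nanpercentile(p,1,axis=0).round(3),"max",np.nanpercentile(p,99,axis=0).round(3))
    for zl,zh in((.012,.045),(.045,.065),(.065,.085)):
        q=p[(p[:,2]>zl)&(p[:,2]<zh)]
        if len(q)>8:
            r=cv2.minAreaRect((q[:,:2]*1000).astype(np.float32)); print("  ",zl,len(q),q.mean(0).round(4),np.round(r[0],1),np.round(r[1],1),round(r[2],1))
st("wide top",a,T,225,275,125,190); st("wide sc",b,S,212,278,210,280)
st("nar top",a,T,298,355,138,188); st("nar sc",b,S,148,195,178,235)
p=a[90:240,95:190]
for zl,zh in((.1,.15),(.15,.183),(.184,.197),(.197,.205),(.205,.225),(.225,.26)):
    q=p[(p[...,2]>zl)&(p[...,2]<zh)]
    if len(q):r=cv2.minAreaRect((q[:,:2]*1000).astype(np.float32)); print("rack",zl,len(q),np.round(r[0],1),np.round(r[1],1),round(r[2],1),q.min(0).round(3),q.max(0).round(3))
def pic(f,u0,u1,v0,v1,s): return cv2.resize(f["frame"][v0:v1,u0:u1,::-1],None,fx=s,fy=s,interpolation=cv2.INTER_CUBIC)
A=pic(T,220,360,120,200,5.0);B=pic(T,100,200,90,235,3)
cv2.imwrite("pics/crop1.png",A[:,:]);
C=pic(S,145,285,175,285,5);cv2.imwrite("pics/crop2.png",C)
E
```

```text
table -0.00035642827057748153 1.6499181716458794e-05
wide top 669 min [ 0.496 -0.098  0.013] max [ 0.628 -0.005  0.079]
   0.012 241 [ 0.5481 -0.0509  0.0285] [561.1 -51.8] [106.7  87.4] 0.7
   0.045 227 [ 0.5298 -0.0516  0.0543] [563.6 -52.5] [ 91.8 135.6] 89.3
   0.065 201 [ 0.6152 -0.0502  0.0743] [602.2 -51.6] [93.7 55.9] 89.6
wide sc 1382 min [ 0.496 -0.099  0.013] max [ 0.63  -0.006  0.077]
   0.012 597 [ 0.5373 -0.0546  0.0287] [561.2 -52.2] [110.   90.9] 1.7
   0.045 420 [ 0.5366 -0.053   0.0541] [561.5 -53.1] [138.1  92.7] 1.4
   0.065 365 [ 0.6159 -0.0518  0.0734] [601.8 -52. ] [94.5 56.9] 89.7
nar top 648 min [ 0.481 -0.353  0.013] max [ 0.593 -0.223  0.079]
   0.012 266 [ 0.53   -0.3039  0.0295] [ 538.1 -287.4] [109.4  64.6] 56.8
   0.045 230 [ 0.5241 -0.3103  0.0538] [ 539.5 -286.7] [136.6  65.5] 56.6
   0.065 152 [ 0.5676 -0.2446  0.0741] [ 561.6 -253.9] [57.  69.3] 60.7
nar sc 900 min [ 0.482 -0.352  0.013] max [ 0.593 -0.222  0.077]
   0.012 436 [ 0.5291 -0.2989  0.0284] [ 537.7 -287.8] [111.1  64. ] 56.3
   0.045 240 [ 0.5227 -0.309   0.0544] [ 537.8 -287.4] [136.8  64.1] 56.3
   0.065 224 [ 0.5679 -0.2434  0.0736] [ 558.5 -256.4] [61.1 66. ] 57.1
rack 0.1 1508 [524.9 230.8] [139.3 347.1] 87.7 [0.354 0.16  0.102] [0.701 0.307 0.15 ]
rack 0.15 1066 [524.5 218.5] [163.9 347.4] 87.7 [0.354 0.136 0.15 ] [0.701 0.307 0.183]
rack 0.184 552 [527.2 254.5] [ 87.4 343.9] 88.3 [0.357 0.212 0.184] [0.7   0.303 0.197]
rack 0.197 190 [529.1 262.7] [ 71.4 342. ] 88.2 [0.359 0.228 0.197] [0.701 0.303 0.205]
rack 0.205 473 [528.9 284. ] [ 37.8 344.9] 89.9 [0.356 0.265 0.205] [0.701 0.303 0.225]
rack 0.225 1129 [529.4 306.5] [ 22.4 346.4] 88.3 [0.356 0.291 0.225] [0.702 0.322 0.243]
```

View pics/crop1.png

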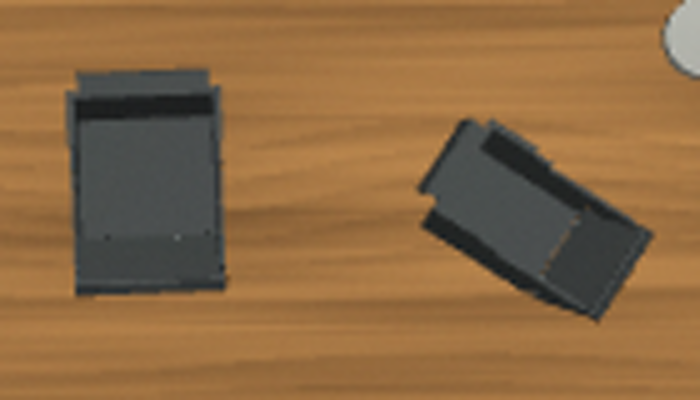

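The wide bin's lip is at the top of the crop (+x world) and its front is at the bottom. The narrow bin's lip is at the upper left and its front at the lower right (yaw about 56°). Next I'll fit the rack and the hung bin more finely from both cameras.

```bash
cat >> h.py <<'E'
def rackfit(w,reg):
    u0,u1,v0,v1=reg; p=w[v0:v1,u0:u1].reshape(-1,3)*1000; p=p[np.isfinite(p).all(1)]
    b=p[(p[:,2]>234)&(p[:,2]<246)]
    l=cv2.fitLine(b[:,:2].astype(np.float32),cv2.DIST_HUBER,0,.01,.01).ravel()
    d=l[:2]*(-1 if l[0]>0 else 1)            # rack y (world -x)
    X=np.array([-(-d[1]),-d[0]]); X=np.array([d[1],-d[0]])
    yy=b[:,:2]@d; xx=b[:,:2]@X
    lo,hi=np.percentile(yy,[.3,99.7]); xl,xh=np.percentile(xx,[3,97])
    O=d*(lo+hi)/2+X*((xl+xh)/2-46)
    return O,X,d,(hi-lo,xh-xl),p
E
python3 - <<'E'
from h import *
for n,reg in(("top",(95,190,90,240)),("scene",(315,450,180,365))):
    f=pickle.load(open(n+".pkl","rb")); O,X,Y,s,p=rackfit(cloud(f),reg)
    print(n,"O",O.round(1),"yaw",np.degrees(np.arctan2(X[1],X[0])).round(2),np.round(s,1))
    r=np.c_[(p[:,:2]-O)@X,(p[:,:2]-O)@Y,p[:,2]]
    q=r[(r[:,0]>-118)&(r[:,0]<-25)&(abs(r[:,1])<140)&(r[:,2]>140)&(r[:,2]<200)]
    print(" hung y",np.percentile(q[:,1],[1,99]).round(1),"x",np.percentile(q[:,0],1).round(1), len(q))
    q=r[(r[:,0]<-60)&(abs(r[:,1])<140)&(r[:,2]>140)]; print(" hung front x",q[:,0].min().round(1))
    q=r[(r[:,0]>-8)&(r[:,0]<12)&(r[:,2]>183)&(r[:,2]<194)&(abs(r[:,1])<145)&(abs(r[:,1])>75)]
    print(" rail pts",len(q),np.percentile(q[:,0],[5,50,95]).round(1),np.median(q[:,2]))
    # sheet front face top (z~217)
    q=r[(r[:,2]>210)&(r[:,2]<222)&(r[:,0]>15)&(r[:,0]<36)]; print(" sheet x",np.percentile(q[:,0],[5,50,95]).round(1) if len(q) else 0)
E
```

```text
top O [527.8 260.6] yaw 88.45 [345.4  19.1]
 hung y [-26.1  38.1] x -117.4 340
 hung front x -123.9
 rail pts 105 [-0.3  1.6  4.2] 189.43621874970933
 sheet x [30.6 32.4 35.7]
scene O [526. 260.] yaw 88.25 [347.3  18.7]
 hung y [-27.4  37.5] x -117.2 1049
 hung front x -124.2
 rail pts 164 [0.  1.8 4. ] 189.63813307843049
 sheet x [31.  32.6 35.6]
```

```bash
cat >> h.py <<'E'
from scipy.spatial.transform import Rotation as Ro
O=np.array([527,260.3,0]); PHI=88.35
S35,C35=np.sin(np.radians(35)),np.cos(np.radians(35))
RT=np.array([[0,-C35,S35],[-1,0,0],[0,-S35,-C35]])   # columns tool x,y,z in bin frame
def Rb(psi,th): return Ro.from_euler('zy',[psi,th],degrees=True).as_matrix()
def tool(P,psi,th,g=11.,back=0.):   # bin pose -> TCP pose; g = TCP depth below rim along slope
    R=Rb(psi,th); t=np.array([-68.5,0,55])+RT[:,2]*(g-back)
    return np.array(P)+R@t, R@RT
def lipP(x,y,z,th,lip=(53.5,0,71)):   # bin origin (world mm) so that bin-frame point lip sits at rack (x,y,z)
    F=Rb(PHI,0); return O+F@np.array([x,y,z])-Rb(PHI,th)@np.array(lip)
def now():
    from station import arm
    s=arm.get_state(); return s,s["eef_pos"]*1000,Ro.from_euler('xyz',s["ee_rot"]).as_matrix()
def plan(p,R,wps):
    for q,Q in wps:
        d=R.T@(q-p); v=Ro.from_matrix(R.T@Q).as_rotvec()
        print("d",d.round(1),"r",v.round(3),"deg",np.degrees(np.linalg.norm(v)).round(0),"to",q.round(0)); p,R=q,Q
E
python3 - <<'E'
from h import *
s,p,R=now()
W=(566,-53,0); N=(540.8,-283.4,0)
plan(p,R,[tool(W,1.2,0,back=140),tool(W,1.2,0)])
E
```

```text
d [-389.5  499.1   87.7] r [ 0.523 -0.396 -1.257] deg 81.0 to [424. -56. 161.]
d [ -0.  -0. 140.] r [0. 0. 0.] deg 0.0 to [504. -54.  46.]
```

jog_arm:
  targets:
    - {"dx": -49, "dy": 62, "dz": 11, "rx": 0.065, "ry": -0.05, "rz": -0.157, "gripper": 0.3}
    - {"dx": -98, "dy": 125, "dz": 22, "rx": 0.131, "ry": -0.099, "rz": -0.314, "gripper": 0.6}
    - {"dx": -146, "dy": 187, "dz": 33, "rx": 0.196, "ry": -0.148, "rz": -0.471, "gripper": 0.66}
    - {"dx": -195, "dy": 250, "dz": 44, "rx": 0.261, "ry": -0.198, "rz": -0.628, "gripper": 0.66}
    - {"dx": -244, "dy": 312, "dz": 55, "rx": 0.327, "ry": -0.247, "rz": -0.786, "gripper": 0.66}
    - {"dx": -292, "dy": 374, "dz": 66, "rx": 0.392, "ry": -0.297, "rz": -0.943, "gripper": 0.66}
    - {"dx": -341, "dy": 437, "dz": 77, "rx": 0.458, "ry": -0.346, "rz": -1.1, "gripper": 0.66}
    - {"dx": -389.5, "dy": 499, "dz": 87.5, "rx": 0.523, "ry": -0.396, "rz": -1.257, "gripper": 0.66}

```text
t: 0.77
eef_pos: [0.3138, -0.3369, 0.2025]
ee_rot: [-2.699, 0.084, -1.924]
force: [1.6, -0.1, 0.1]
width: 0.0401
gripper_force: 0.0
```

```bash
python3 - <<'E'
from h import *
s,p,R=now();print(s["t"],p.round(1),s["q"].round(2),s["width"])
plan(p,R,[tool((566,-53,0),1.2,0,back=140),tool((566,-53,0),1.2,0)])
E
```

```text
0.7667 [ 313.8 -336.9  202.5] [-0.53 -0.14 -0.66 -0.25 -0.64  0.33] 0.040115658439921896
d [-297.    23.4   63. ] r [ 0.15  -0.116 -0.365] deg 24.0 to [424. -56. 161.]
d [ -0.  -0. 140.] r [0. 0. 0.] deg 0.0 to [504. -54.  46.]
```

jog_arm:
  targets:
    - {"dx": -38, "dy": 3, "dz": 8, "rx": 0.019, "ry": -0.015, "rz": -0.046, "gripper": 0.66}
    - {"dx": -76, "dy": 6, "dz": 16, "rx": 0.038, "ry": -0.029, "rz": -0.091, "gripper": 0.66}
    - {"dx": -114, "dy": 9, "dz": 24, "rx": 0.056, "ry": -0.044, "rz": -0.137, "gripper": 0.66}
    - {"dx": -152, "dy": 12, "dz": 32, "rx": 0.075, "ry": -0.058, "rz": -0.183, "gripper": 0.66}
    - {"dx": -190, "dy": 15, "dz": 40, "rx": 0.094, "ry": -0.073, "rz": -0.228, "gripper": 0.66}
    - {"dx": -228, "dy": 18, "dz": 48, "rx": 0.113, "ry": -0.087, "rz": -0.274, "gripper": 0.66}
    - {"dx": -266, "dy": 21, "dz": 56, "rx": 0.131, "ry": -0.102, "rz": -0.32, "gripper": 0.66}
    - {"dx": -297, "dy": 23.5, "dz": 63, "rx": 0.15, "ry": -0.116, "rz": -0.365, "gripper": 0.66}

```text
t: 1.43
eef_pos: [0.4319, -0.1276, 0.1917]
ee_rot: [-2.555, 0.04, -1.524]
force: [0.4, -0.9, 0.0]
width: 0.0301
gripper_force: 0.0
```

```bash
python3 - <<'E'
from h import *
s,p,R=now();print(s["t"],p.round(1),s["q"].round(2),s["width"])
W=(566,-53,0)
plan(p,R,[tool(W,1.2,0,back=60),tool(W,1.2,0)])
E
```

```text
1.4333 [ 431.9 -127.6  191.7] [ 0.18 -0.26 -1.02  0.18 -0.24 -0.31] 0.030119303649291426
d [-66.8  21.  105.3] r [ 0.024  0.047 -0.001] deg 3.0 to [469. -55.  95.]
d [-0. -0. 60.] r [0. 0. 0.] deg 0.0 to [504. -54.  46.]
```

```bash
cat > kin.py <<'E'
from h import *
from scipy.optimize import least_squares
# params: h, ax, az, bx, bz, L   (mm)
def fk(q,k):
    h,ax,az,bx,bz,L=k
    rz=lambda a:Ro.from_euler('z',a); ry=lambda a:Ro.from_euler('y',a); rx=lambda a:Ro.from_euler('x',a)
    A=rz(q[0])*ry(q[1]); p=np.array([0,0,h])+A.apply([ax,0,az])
    A=A*ry(-q[2]); p=p+A.apply([bx,0,bz])
    A=A*rx(SG[0]*q[3])*ry(-q[4]); p=p+A.apply([L,0,0])
    A=A*rx(SG[1]*q[5])
    M=A.as_matrix()            # tool z = local x
    return p,np.c_[M[:,1],M[:,2],M[:,0]]
SG=[1,1]
E
python3 - <<'E'
import kin; from kin import *
D=[([-.99093,.35932,.01118,-.0003,-1.22412,-.28809],[194.03,-646.1,247.7],[3.14010,-.000138,-2.84992])]
from station import arm
s=arm.get_state()
D+=[(s["q"],s["eef_pos"]*1000,s["ee_rot"])]
D+=[([-.53,-.14,-.66,-.25,-.64,.33],[313.8,-336.9,202.5],[-2.699,.084,-1.924])]
for sg in([1,1],[1,-1],[-1,1],[-1,-1]):
    kin.SG=sg
    print(sg,[ (fk(q,[1]*6)[1].T@Ro.from_euler('xyz',e).as_matrix()).round(2).tolist() for q,p,e in D])
    f=lambda k:np.concatenate([fk(q,k)[0]-np.array(p) for q,p,e in D]+[1e-3*(np.array(k)-[300,0,350,350,0,200])])
    r=least_squares(f,[300,0,350,350,0,200]);print(r.x.round(1),r.fun[:9].round(1))
print(s["q"])
E
```

```text
[1, 1] [[[-0.84, 0.54, 0.0], [-0.54, -0.84, 0.0], [0.0, -0.0, 1.0]], [[-0.96, 0.27, -0.08], [-0.27, -0.96, -0.01], [-0.08, 0.01, 1.0]], [[-0.92, -0.25, 0.29], [0.24, -0.97, -0.04], [0.29, 0.04, 0.96]]]
[ 49.6 -34.8 773.4 394.5  91.9 503.2] [157.  109.9 -13.2 -48.7 219.4 -25.5  38.   44.6  38.7]
[1, -1] [[[-1.0, 0.0, 0.0], [-0.0, -1.0, -0.0], [0.0, -0.0, 1.0]], [[-0.94, -0.34, -0.07], [0.34, -0.94, 0.04], [-0.08, 0.01, 1.0]], [[-0.88, 0.4, 0.25], [-0.37, -0.92, 0.15], [0.29, 0.04, 0.96]]]
[ 49.6 -34.8 773.4 394.5  91.9 503.2] [157.  109.9 -13.2 -48.7 219.4 -25.5  38.   44.6  38.7]
[-1, 1] [[[-0.84, 0.54, 0.0], [-0.54, -0.84, -0.0], [0.0, -0.0, 1.0]], [[-0.81, 0.58, 0.0], [-0.58, -0.81, 0.0], [0.0, 0.0, 1.0]], [[-0.79, -0.61, 0.0], [0.61, -0.79, -0.0], [0.0, 0.0, 1.0]]]
[-386.6  252.3  103.5  280.9  298.7 -424.1] [156.1 111.4 -17.1 -50.5 215.7 -33.1  46.5  53.2  50.2]
[-1, -1] [[[-1.0, 0.0, 0.0], [-0.0, -1.0, -0.0], [0.0, -0.0, 1.0]], [[-1.0, -0.0, 0.0], [0.0, -1.0, 0.0], [0.0, 0.0, 1.0]], [[-1.0, 0.0, 0.0], [-0.0, -1.0, 0.0], [0.0, 0.0, 1.0]]]
[-386.6  252.3  103.5  280.9  298.7 -424.1] [156.1 111.4 -17.1 -50.5 215.7 -33.1  46.5  53.2  50.2]
[ 0.18192409 -0.2647416  -1.01624544  0.17962717 -0.23615436 -0.309542  ]
```

```bash
cat > kin.py <<'E'
from h import *
from scipy.optimize import least_squares
# params: h, ax, az, bx, bz, L, e1 (lateral before j4), e2 (lateral after j5), bz2 (offset after j5)
def fk(q,k):
    h,ax,az,bx,bz,L,e1,e2=k
    r=Ro.from_euler
    A=r('z',q[0])*r('y',q[1]); p=np.array([0,0,h])+A.apply([ax,e1,az])
    A=A*r('y',-q[2]); p=p+A.apply([bx,0,bz])
    A=A*r('x',-q[3])*r('y',-q[4]); p=p+A.apply([L,e2,0])
    M=(A*r('x',-q[5])).as_matrix()
    return p,np.c_[-M[:,1],-M[:,2],M[:,0]]
LO=np.array([-3.07,-1.43,-1.02,-3.03,-3.05,-3.03]);HI=np.array([3.07,2.12,1.25,1.67,0,3.03])
def ik(p,R,k,q0):
    f=lambda q:np.r_[fk(q,k)[0]-p,200*(fk(q,k)[1]-R).ravel()]
    r=least_squares(f,np.clip(q0,LO+1e-3,HI-1e-3),bounds=(LO,HI)); return r.x,np.abs(r.fun[:3]).max(),np.abs(r.fun[3:]).max()/200
E
python3 - <<'E'
from kin import *; from station import arm
s=arm.get_state()
D=[([-.99093,.35932,.01118,-.0003,-1.22412,-.28809],[194.03,-646.1,247.7]),(s["q"],s["eef_pos"]*1000),([-.53,-.14,-.66,-.25,-.64,.33],[313.8,-336.9,202.5])]
k0=np.array([300,0,350,350,0,200,-190,0])
for k0 in(k0,np.array([200,0,450,450,0,200,-190,0]),np.array([200,0,450,450,0,200,-100,-90])):
    f=lambda k:np.concatenate([fk(q,k)[0]-np.array(p) for q,p in D]+[3e-3*(k-k0)])
    r=least_squares(f,k0);print(r.x.round(1).tolist(),r.fun[:9].round(1))
E
```

```text
[207.7, -1.7, 604.0, 466.1, -4.5, 362.8, -1.4, -190.2] [ 0.1  0.1  0.   0.  -0.1  0.  -0.  -0.1 -0. ]
[207.6, -1.7, 604.1, 466.0, -4.4, 362.8, -1.4, -190.2] [ 0.1  0.1  0.   0.  -0.1  0.  -0.  -0.  -0. ]
[207.6, -1.7, 604.1, 466.0, -4.4, 362.8, -1.4, -190.3] [ 0.1  0.1  0.   0.  -0.1  0.  -0.  -0.  -0. ]
```

```bash
cat >> kin.py <<'E'
K=np.array([207.7,-1.7,604.1,466,-4.4,362.8,-1.4,-190.2])
def best(p,R,seeds=30,q0=None):
    g=np.random.default_rng(0); out=[]
    S=([q0] if q0 is not None else [])+[g.uniform(LO,HI) for _ in range(seeds)]
    for s in S:
        q,e,a=ik(p,R,K,s)
        out.append((e+a*200,tuple(q.round(2)),round(e,1),round(a,3)))
    out.sort(key=lambda o:o[0]); u=[]
    for o in out:
        if o[0]<3 and o[1] not in u: u.append(o[1])
    return u[:4] or [out[0]]
E
python3 - <<'E'
from kin import *
W=(566,-53,0);N=(540.8,-283.4,0)
FL=np.diag([-1,-1,1])
T={"wide":tool(W,1.2,0),"wide60":tool(W,1.2,0,back=60),"nar":tool(N,56.5,0),"nar60":tool(N,56.5,0,back=60)}
for n,y in(("W",-88),("N",94)):
    for th in(38,20,0): T[f"hang{n}{th}"]=tool(lipP(0,y,190,th),PHI,th)
for n,(p,R) in T.items():
    for m,F in(("a",np.eye(3)),("b",FL)): print(n,m,p.round(0),best(p,R@F,16))
E
```

```text
wide a [504. -54.  46.] [(np.float64(14.296622042591919), (np.float64(0.08), np.float64(0.21), np.float64(-0.71), np.float64(-1.04), np.float64(-0.0), np.float64(0.99)), np.float64(6.8), np.float64(0.038))]
wide b [504. -54.  46.] [(np.float64(14.29660130636778), (np.float64(0.08), np.float64(0.21), np.float64(-0.71), np.float64(-1.04), np.float64(-0.0), np.float64(-2.15)), np.float64(6.8), np.float64(0.038))]
wide60 a [469. -55.  95.] [(np.float64(31.3205133341161), (np.float64(0.17), np.float64(0.06), np.float64(-0.83), np.float64(-0.72), np.float64(-0.0), np.float64(0.6)), np.float64(12.3), np.float64(0.095))]
wide60 b [469. -55.  95.] [(np.float64(31.320496577215035), (np.float64(0.17), np.float64(0.06), np.float64(-0.83), np.float64(-0.72), np.float64(-0.0), np.float64(-2.54)), np.float64(12.3), np.float64(0.095))]
nar a [ 506. -335.   46.] [(np.float64(-0.68), np.float64(0.56), np.float64(-0.07), np.float64(-0.69), np.float64(-1.12), np.float64(2.03))]
nar b [ 506. -335.   46.] [(np.float64(-0.68), np.float64(0.56), np.float64(-0.07), np.float64(-0.69), np.float64(-1.12), np.fl
[... 1288 characters left out ...]
gN38 b [415. 147. 172.] [(np.float64(0.15), np.float64(0.42), np.float64(-0.13), np.float64(-0.69), np.float64(-1.57), np.float64(-1.76))]
hangN20 a [421. 147. 168.] [(np.float64(0.17), np.float64(0.27), np.float64(-0.26), np.float64(-0.68), np.float64(-1.32), np.float64(1.53))]
hangN20 b [421. 147. 168.] [(np.float64(0.17), np.float64(0.27), np.float64(-0.26), np.float64(-0.68), np.float64(-1.32), np.float64(-1.61))]
hangN0 a [430. 147. 165.] [(np.float64(0.2), np.float64(0.11), np.float64(-0.42), np.float64(-0.72), np.float64(-1.02), np.float64(1.72))]
hangN0 b [430. 147. 165.] [(np.float64(0.2), np.float64(0.11), np.float64(-0.42), np.float64(-0.72), np.float64(-1.02), np.float64(-1.42))]
```

```bash
sed -i "s/from_euler('zy'/from_euler('ZY'/" h.py; python3 - <<'E'
from kin import *
def tp(th,back,up=0,g=11,gr=None):
    # bin tipped about its back bottom edge
    e=np.array([566,-53,0])+Rb(1.2,0)@[50,0,0]; P=e-Rb(1.2,th)@[50,0,0]
    p,R=tool(P,1.2,th,g,back); return p+[0,0,up],R
for a in [(3,0),(5,0),(8,0),(8,20),(8,40),(10,0),(10,20),(10,40),(15,40),(15,60),(8,0,40),(8,0,80)]:
    p,R=tp(*a); b=best(p,R,10)[0]; print(a,p.round(0),np.array(b[1] if len(b)==4 and isinstance(b[1],tuple) else b).round(2).tolist(), b[0] if isinstance(b[1],tuple) else "ok")
for n,y in(("W",-88),("N",94)):
    for th in(40,20,0):
        p,R=tool(lipP(0,y,190,th),PHI,th); print(n,th,p.round(0),[np.array(x).tolist() for x in best(p,R,10)][:1])
E
```

```text
(3, 0) [506. -54.  52.] [0.17, 0.21, -0.76, -0.72, -0.0, 0.6] 24.666405543541476
(5, 0) [508. -54.  56.] [0.23, 0.2, -0.82, -0.42, -0.0, 0.25] 29.709535310172395
(8, 0) [511. -54.  61.] [0.26, 0.18, -0.93, 0.08, -0.01, -0.29] 27.766133003506848
(8, 20) [502. -54.  79.] [0.25, 0.11, -1.01, 0.38, -0.03, -0.58] 22.549949570252046
(8, 40) [493. -55.  97.] [0.27, 0.06, -1.02, 0.41, -0.08, -0.63] 19.635716748835225
(10, 0) [514. -54.  65.] [0.25, 0.16, -0.98, 0.36, -0.04, -0.57] 19.922315577189515
(10, 20) [505. -54.  83.] [0.25, 0.11, -1.02, 0.5, -0.07, -0.71] 16.815695684507677
(10, 40) [497. -54. 101.] [0.27, 0.05, -1.02, 0.49, -0.12, -0.71] 13.57022151059502
(15, 40) [506. -54. 111.] [0.32, 0.07, -0.96, 0.45, -0.23, -0.72] ok
(15, 60) [499. -54. 130.] [0.34, 0.02, -0.92, 0.36, -0.31, -0.65] ok
(8, 0, 40) [511. -54. 101.] [0.24, 0.07, -1.02, 0.53, -0.07, -0.73] 17.2501827667749
(8, 0, 80) [511. -54. 141.] [0.27, -0.01, -1.02, 0.6, -0.15, -0.82] 8.502491951520216
W 40 [612. 153. 245.] [[0.6, 0.31, -0.11, 0.08, -1.21, 0.92]]
W 20 [612. 141. 206.] [[0.38, 0.29, -0.1, -0.27, -1.09, 1.27]]
W 0 [612. 142. 165.] [[0.14, 0.38, -0.06, -0.68, -1.12, 1.7]]
N 40 [430. 158. 245.] [[0.83, 0.02, -0.45, 0.06, -1.17, 0.68]]
N 20 [430. 146. 206.] [[0.57, -0.01, -0.47, -0.26, -0.98, 1.11]]
N 0 [430. 147. 165.] [[0.2, 0.11, -0.42, -0.72, -1.02, 1.72]]
```

```bash
python3 - <<'E'
from kin import *
def sc(p,R,n=8):
    b=best(p,R,n)[0]; return 0 if not isinstance(b[1],tuple) else round(float(b[0]),1)
W=np.array([566,-53,0])
for th in(-6,-3,0): print("th",th,sc(*tool(W,1.2,th)))
for yw in(-30,-20,-10,10,20,30):
    p,R=tool(W,1.2,0); print("yaw",yw,sc(p,Ro.from_euler('z',yw,degrees=True).as_matrix()@R))
for dy in(-30,30): p,R=tool(W,1.2,0); print("dy",dy,sc(p+[0,dy,0],R), sc(p+[0,dy,0],Ro.from_euler('z',np.sign(dy)*15,degrees=True).as_matrix()@R))
for dx in(20,40,60,80): p,R=tool(W+[dx,0,0],1.2,0); b=tool(W+[dx,0,0],1.2,0,back=50); print("dx",dx,sc(p,R),sc(*b))
E
```

```text
th -6 0
th -3 4.5
th 0 14.3
yaw -30 12.9
yaw -20 5.4
yaw -10 20.2
yaw 10 0
yaw 20 0
yaw 30 0
dy -30 9.8 18.4
dy 30 19.8 0
dx 20 15.5 28.1
dx 40 16.7 27.7
dx 60 17.8 28.0
dx 80 18.8 28.6
```

```bash
python3 - <<'E'
from kin import *
W=np.array([566,-53,0])
for yw in(12,16,20):
  for back in(0,30,60,100):
    p,R=tool(W,1.2,0,back=0); R=Ro.from_euler('z',yw,degrees=True).as_matrix()@R; p=p-R[:,2]*back
    b=best(p,R,10); print(yw,back,p.round(0),[np.array(x[1] if isinstance(x[1],tuple) else x).tolist() for x in b][:2], 'BAD' if isinstance(b[0][1],tuple) else '')
  # after lift with bin aligned
  for up,th in((30,0),(60,0),(100,20)):
    p,R=tool(W+[0,0,up],1.2+yw,th); b=best(p,R,10);print("  lift",up,th,[np.array(x[1] if isinstance(x[1],tuple) else x).tolist() for x in b][:1],'BAD' if isinstance(b[0][1],tuple) else '')
E
```

```text
12 0 [504. -54.  46.] [[0.07, 0.2, -0.69, -0.88, -0.12, 1.01]] 
12 30 [487. -58.  71.] [[0.19, 0.12, -0.81, -0.6, -0.04, 0.63]] 
12 60 [470. -62.  95.] [[0.25, 0.03, -0.92, -0.35, -0.0, 0.33]] BAD
12 100 [448. -67. 128.] [[0.28, -0.1, -1.02, -0.09, -0.04, 0.05]] BAD
  lift 30 0 [[0.15, 0.13, -0.76, -0.61, -0.08, 0.67]] 
  lift 60 0 [[0.24, 0.06, -0.9, -0.22, -0.0, 0.21]] 
  lift 100 20 [[0.26, 0.06, -0.62, 0.01, -0.63, -0.04]] 
16 0 [504. -54.  46.] [[-0.01, 0.2, -0.65, -0.95, -0.22, 1.2]] 
16 30 [487. -59.  71.] [[0.05, 0.12, -0.71, -0.8, -0.2, 1.0]] 
16 60 [471. -64.  95.] [[0.11, 0.04, -0.78, -0.62, -0.18, 0.77]] 
16 100 [449. -71. 128.] [[0.2, -0.09, -0.89, -0.35, -0.17, 0.43]] 
  lift 30 0 [[0.01, 0.14, -0.67, -0.78, -0.23, 1.0]] 
  lift 60 0 [[0.09, 0.07, -0.71, -0.58, -0.22, 0.75]] 
  lift 100 20 [[0.23, 0.07, -0.59, -0.03, -0.64, 0.09]] 
20 0 [504. -54.  46.] [[-0.07, 0.21, -0.62, -0.98, -0.3, 1.33]] 
20 30 [488. -61.  71.] [[-0.04, 0.14, -0.66, -0.87, -0.3, 1.19]] 
20 60 [472. -67.  95.] [[-0.01, 0.06, -0.7, -0.75, -0.31, 1.04]] 
20 100 [450. -75. 128.] [[0.03, -0.05, -0.75, -0.6, -0.34, 0.85]] 
  lift 30 0 [[-0.07, 0.16, -0.62, -0.84, -0.33, 1.18]] 
  lift 60 0 [[-0.01, 0.09, -0.64, -0.7, -0.34, 0.99]] 
  lift 100 20 [[0.21, 0.08, -0.57, -0.07, -0.67, 0.21]]
```

```bash
python3 - <<'E'
from h import *
s,p,R=now(); W=(566,-53,0)
def w(back):
    q,Q=tool(W,1.2,0); Q=Ro.from_euler('z',18,degrees=True).as_matrix()@Q; return q-Q[:,2]*back,Q
plan(p,R,[w(100),w(0)])
E
```

```text
d [-50.9  19.6  66.1] r [ 0.018 -0.13  -0.261] deg 17.0 to [450. -73. 128.]
d [  0.  -0. 100.] r [0. 0. 0.] deg 0.0 to [504. -54.  46.]
```

jog_arm:
  targets:
    - {"dx": -13, "dy": 5, "dz": 17, "rx": 0.005, "ry": -0.033, "rz": -0.065, "gripper": 0.66}
    - {"dx": -26, "dy": 10, "dz": 33, "rx": 0.01, "ry": -0.065, "rz": -0.13, "gripper": 0.66}
    - {"dx": -39, "dy": 15, "dz": 50, "rx": 0.014, "ry": -0.1, "rz": -0.2, "gripper": 0.66}
    - {"dx": -51, "dy": 19.5, "dz": 66, "rx": 0.018, "ry": -0.13, "rz": -0.261, "gripper": 0.66}
    - {"dx": -51, "dy": 19.5, "dz": 66, "rx": 0.018, "ry": -0.13, "rz": -0.261, "gripper": 0.66}
    - {"dx": -51, "dy": 19.5, "dz": 66, "rx": 0.018, "ry": -0.13, "rz": -0.261, "gripper": 0.66}
    - {"dx": -51, "dy": 19.5, "dz": 66, "rx": 0.018, "ry": -0.13, "rz": -0.261, "gripper": 0.66}
    - {"dx": -51, "dy": 19.5, "dz": 66, "rx": 0.018, "ry": -0.13, "rz": -0.261, "gripper": 0.66}

```text
t: 2.1
eef_pos: [0.449, -0.0756, 0.1273]
ee_rot: [-2.534, 0.001, -1.242]
force: [-0.1, -0.3, -0.0]
width: 0.0294
gripper_force: 0.0
```

```bash
python3 - <<'E'
from h import *
s,p,R=now(); W=(566,-53,0); print(s["t"],p.round(0),s["q"].round(2))
def w(back):
    q,Q=tool(W,1.2,0); Q=Ro.from_euler('z',18,degrees=True).as_matrix()@Q; return q-Q[:,2]*back,Q
plan(p,R,[w(40),w(0)]); plan(p,R,[w(0)])
E
```

```text
2.1 [449. -76. 127.] [ 0.11 -0.07 -0.81 -0.49 -0.27  0.66]
d [-2.3 -1.7 60.3] r [ 0.003 -0.003 -0.006] deg 0.0 to [482. -62.  79.]
d [-0.  0. 40.] r [0. 0. 0.] deg 0.0 to [504. -54.  46.]
d [ -2.4  -1.8 100.3] r [ 0.003 -0.003 -0.006] deg 0.0 to [504. -54.  46.]
```

jog_arm:
  targets:
    - {"dx": 0, "dy": 0, "dz": 18, "gripper": 0.66}
    - {"dx": -1, "dy": -1, "dz": 36, "gripper": 0.66}
    - {"dx": -1, "dy": -1, "dz": 54, "gripper": 0.66}
    - {"dx": -2, "dy": -2, "dz": 70, "gripper": 0.66}
    - {"dx": -2, "dy": -2, "dz": 82, "gripper": 0.66}
    - {"dx": -2.5, "dy": -2, "dz": 92, "gripper": 0.66}
    - {"dx": -2.5, "dy": -2, "dz": 100, "gripper": 0.66}
    - {"dx": -2.5, "dy": -2, "dz": 100, "gripper": 0.66}

```text
invalid input at $.targets[0]: expected keys dx, dy, dz, rx, ry, rz, gripper
```

jog_arm:
  targets:
    - {"gripper": 0.75}
    - {"gripper": 0.82}
    - {"gripper": 0.86}
    - {"gripper": 0.9}
    - {"gripper": 0.94}
    - {"gripper": 1}
    - {"gripper": 1}
    - {"gripper": 1}
  force: 15

```text
invalid input at $.targets[0]: expected keys dx, dy, dz, rx, ry, rz, gripper
```

```bash
python3 - <<'E'
from h import *
from station import arm
f=arm.grab_frame("scene");cv2.imwrite("pics/g1.png",cv2.resize(f["frame"][170:330,150:370,::-1],None,fx=3.5,fy=3.5))
s,p,R=now(); print(s["t"],p.round(1),s["q"].round(2),s["width"],s["gripper_force"],s["force"])
E
```

```text
2.15 [448.6 -75.6 127.3] [ 0.11 -0.07 -0.81 -0.49 -0.27  0.66] 0.030152836393334256 0.0 [0.26368504 0.48416157 0.10981492]
```

View pics/g1.png

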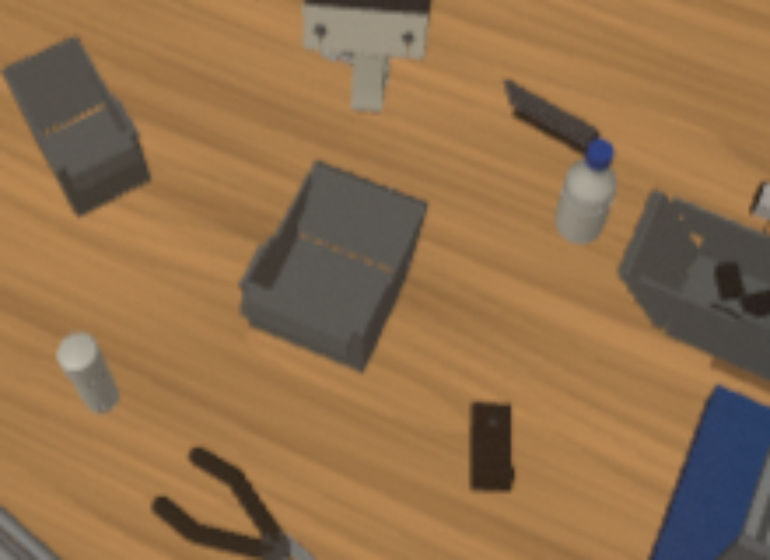

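The moves were refused because every row needs all its keys. The gripper is at the top of the picture, above the wide bin's front rim, and the fingers (370,90) are still clear. I'll resend with full rows.

jog_arm:
  targets:
    - {"dx": 0, "dy": 0, "dz": 18, "rx": 0, "ry": 0, "rz": 0, "gripper": 0.66}
    - {"dx": -1, "dy": -1, "dz": 36, "rx": 0, "ry": 0, "rz": 0, "gripper": 0.66}
    - {"dx": -1, "dy": -1, "dz": 54, "rx": 0, "ry": 0, "rz": 0, "gripper": 0.66}
    - {"dx": -2, "dy": -2, "dz": 70, "rx": 0, "ry": 0, "rz": 0, "gripper": 0.66}
    - {"dx": -2, "dy": -2, "dz": 82, "rx": 0, "ry": 0, "rz": 0, "gripper": 0.66}
    - {"dx": -2.5, "dy": -2, "dz": 92, "rx": 0, "ry": 0, "rz": 0, "gripper": 0.66}
    - {"dx": -2.5, "dy": -2, "dz": 100, "rx": 0, "ry": 0, "rz": 0, "gripper": 0.66}
    - {"dx": -2.5, "dy": -2, "dz": 100, "rx": 0, "ry": 0, "rz": 0, "gripper": 0.66}

```text
t: 2.82
eef_pos: [0.5033, -0.0538, 0.0456]
ee_rot: [-2.535, 0.001, -1.241]
force: [0.5, -1.3, 0.4]
width: 0.0301
gripper_force: 0.0
```

jog_arm:
  targets:
    - {"dx": 0, "dy": 0, "dz": 0, "rx": 0, "ry": 0, "rz": 0, "gripper": 0.75}
    - {"dx": 0, "dy": 0, "dz": 0, "rx": 0, "ry": 0, "rz": 0, "gripper": 0.82}
    - {"dx": 0, "dy": 0, "dz": 0, "rx": 0, "ry": 0, "rz": 0, "gripper": 0.86}
    - {"dx": 0, "dy": 0, "dz": 0, "rx": 0, "ry": 0, "rz": 0, "gripper": 0.9}
    - {"dx": 0, "dy": 0, "dz": 0, "rx": 0, "ry": 0, "rz": 0, "gripper": 0.94}
    - {"dx": 0, "dy": 0, "dz": 0, "rx": 0, "ry": 0, "rz": 0, "gripper": 1}
    - {"dx": 0, "dy": 0, "dz": 0, "rx": 0, "ry": 0, "rz": 0, "gripper": 1}
    - {"dx": 0, "dy": 0, "dz": 0, "rx": 0, "ry": 0, "rz": 0, "gripper": 1}
  force: 15

```text
t: 3.48
eef_pos: [0.5053, -0.0537, 0.0483]
ee_rot: [-2.529, -0.001, -1.24]
force: [1.2, -0.3, 6.1]
width: 0.0118
gripper_force: 13.5
```

```bash
python3 - <<'E'
from h import *
from station import arm
f=arm.grab_frame("scene");cv2.imwrite("pics/g2.png",cv2.resize(f["frame"][170:330,150:370,::-1],None,fx=3.5,fy=3.5))
s,p,R=now(); print(s["t"],p.round(1),s["q"].round(2),s["width"],s["gripper_force"],s["force"])
E
```

```text
3.5333 [505.3 -53.7  48.3] [-0.02  0.2  -0.64 -0.94 -0.25  1.22] 0.011967475075091279 13.522580950520933 [0.19440898 0.04899703 6.4606438 ]
```

View pics/g2.png

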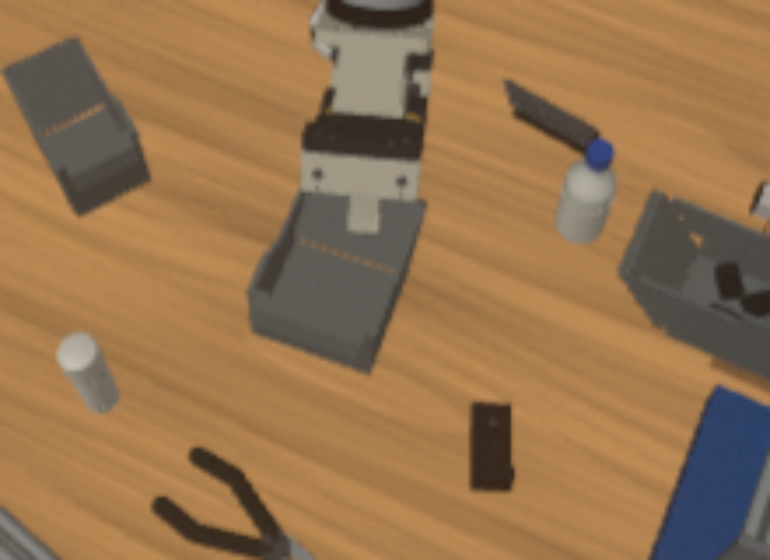

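jog_arm:
  targets:
    - {"dx": 0, "dy": 0, "dz": 0, "rx": 0, "ry": 0, "rz": 0, "gripper": 1}
    - {"dx": 0, "dy": 0, "dz": 0, "rx": 0, "ry": 0, "rz": 0, "gripper": 1}
    - {"dx": 0, "dy": -5, "dz": -7, "rx": 0, "ry": 0, "rz": 0, "gripper": 1}
    - {"dx": 0, "dy": -11, "dz": -16, "rx": 0, "ry": 0, "rz": 0, "gripper": 1}
    - {"dx": 0, "dy": -18, "dz": -26, "rx": 0, "ry": 0, "rz": 0, "gripper": 1}
    - {"dx": 0, "dy": -26, "dz": -37, "rx": 0, "ry": 0, "rz": 0, "gripper": 1}
    - {"dx": 0, "dy": -34, "dz": -49, "rx": 0, "ry": 0, "rz": 0, "gripper": 1}
    - {"dx": 0, "dy": -34, "dz": -49, "rx": 0, "ry": 0, "rz": 0, "gripper": 1}
  force: 40

```text
t: 4.2
eef_pos: [0.5039, -0.0532, 0.1087]
ee_rot: [-2.53, -0.001, -1.238]
force: [-0.1, 0.5, -1.6]
width: 0.0086
gripper_force: 39.9
```

```bash
cat >> h.py <<'E'
def binpose(f,reg,zmin):  # rect of points above zmin in region
    u0,u1,v0,v1=reg; p=cloud(f)[v0:v1,u0:u1].reshape(-1,3)*1000; return p[p[:,2]>zmin]
E
python3 - <<'E'
from h import *
from station import arm
f=arm.grab_frame("scene");cv2.imwrite("pics/g3.png",cv2.resize(f["frame"][130:330,150:370,::-1],None,fx=3,fy=3))
s,p,R=now(); print(s["t"],p.round(1),s["q"].round(2),s["width"],s["gripper_force"],s["force"])
E
```

```text
4.25 [503.3 -52.8 107.4] [ 0.15  0.06 -0.73 -0.55 -0.2   0.69] 0.008635502782907218 39.935540556907654 [ 0.34832429  0.22162796 -1.61641326]
```

View pics/g3.png

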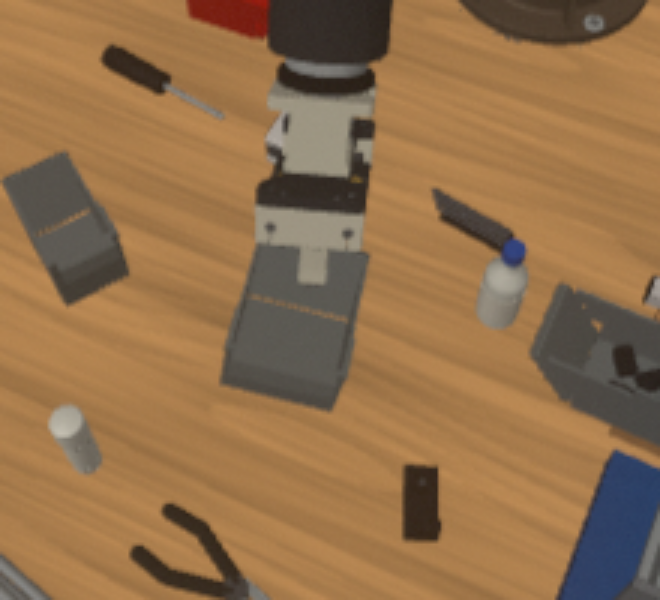

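```bash
cat >> h.py <<'E'
def inbin(names=("scene","top"),g=11.):
    """clouds in the nominal frame of the gripped bin"""
    from station import arm
    s,p,R=now(); Rbn=R@RT.T; P=p-Rbn@(np.array([-68.5,0,55])+RT[:,2]*g)
    for n in names:
        f=arm.grab_frame(n); w=cloud(f).reshape(-1,3)*1000; w=w[np.isfinite(w).all(1)]
        yield n,(w-P)@Rbn
def checkbin(hw,names=("scene","top")):
    for n,b in inbin(names):
        b=b[(abs(b[:,1])<hw+15)]
        t=b[(b[:,0]>0)&(b[:,0]<75)&(b[:,2]>66)&(b[:,2]<85)]     # side-wall tops & tongue
        fl=b[(b[:,0]>-20)&(b[:,0]<40)&(abs(b[:,1])<hw-10)&(b[:,2]>-6)&(b[:,2]<14)]
        if len(t)<20: print(n,"few",len(t)); continue
        r=cv2.minAreaRect(t[:,:2].astype(np.float32)); l=t[t[:,0]>52]
        print(n,len(t),"top z",np.median(t[:,2]).round(1),"rect",np.round(r,1).tolist() if 0 else [np.round(x,1) for x in r],"xmax",np.percentile(t[:,0],98).round(1),"y",np.percentile(t[:,1],[2,98]).round(1),"lip y",np.percentile(l[:,1],[2,98]).round(1) if len(l) else 0)
        if len(fl)>20:
            c=np.linalg.lstsq(np.c_[fl[:,:2],np.ones(len(fl))],fl[:,2],rcond=None)[0]; print("  floor z",c.round(3))
E
python3 -c "
from h import *
checkbin(46)"
```

```text
scene 395 top z 73.6 rect [array([36.6, -9.6]), array([95. , 58.7]), np.float64(81.3)] xmax 63.9 y [-54.1  36.6] lip y [-49.5  28.8]
  floor z [-0.008 -0.135  2.152]
top 201 top z 74.2 rect [array([35.6, -8.4]), array([93.2, 60.7]), np.float64(84.4)] xmax 63.6 y [-53.5  36.5] lip y [-47.5  29.6]
  floor z [-0.023 -0.09   2.265]
```

```bash
python3 - <<'E'
s=open('h.py').read()
s=s.replace('''RT=np.array([[0,-C35,S35],[-1,0,0],[0,-S35,-C35]])   # columns''','''RT0=np.array([[0,-C35,S35],[-1,0,0],[0,-S35,-C35]])   # columns''')
s=s.replace("def Rb(",'''import json,os
A,OY=json.load(open("held.json")) if os.path.exists("held.json") else (0,0)  # in-plane roll of the bin in the grip, y offset
Q=Ro.from_rotvec(A*np.array([C35,0,S35])).as_matrix(); RT=Q.T@RT0   # tool axes in the true bin frame
G=np.array([-68.5,0,55])+RT0[:,2]*14
def Rb(''')
s=s.replace("t=np.array([-68.5,0,55])+RT[:,2]*(g-back)","t=G+np.array([0,-OY,0])+RT[:,2]*(g-14-back)")
s=s.replace("P=p-Rbn@(np.array([-68.5,0,55])+RT[:,2]*g)","P=p-Rbn@(G+np.array([0,-OY,0])+RT[:,2]*(g-14))")
open('h.py','w').write(s)
E
for a in "[-0.165,-2]" "[-0.13,-2]"; do echo $a > held.json; python3 -c "
from h import *
checkbin(46)"; done
```

```text
scene 379 top z 73.4 rect [array([37.2, -1.4]), array([93.9, 53.8]), np.float64(89.9)] xmax 63.3 y [-47.2  44.2] lip y [-40.   36.3]
  floor z [-2.000e-03 -1.000e-02  2.977e+00]
top 211 top z 73.1 rect [array([38.6, -1.8]), array([95.3, 55. ]), np.float64(83.8)] xmax 63.0 y [-47.8  44.8] lip y [-40.4  37.5]
  floor z [ 0.007 -0.018  2.503]
scene 388 top z 73.6 rect [array([39.4, -3.4]), array([95.7, 58.4]), np.float64(81.4)] xmax 63.4 y [-48.1  43.1] lip y [-42.2  35.4]
  floor z [ 0.01  -0.04   3.019]
top 207 top z 73.5 rect [array([41.1, -2.6]), array([95.8, 49.5]), np.float64(83.9)] xmax 63.1 y [-47.9  43.2] lip y [-41.4  37.6]
  floor z [-0.017 -0.034  3.469]
```

```bash
echo "[-0.17,-3.5]" > held.json; cat > path.py <<'E'
from kin import *
PTS=[(40,52.8,55),(40,52.8,58),(40,51.1,62),(30,51,65),(20,51.3,67.5),(10,52,69.5),(3,52.7,70.7),(0,53,71)]
def hp(i,y,up=0,off=(0,0),dx=0):   # off: true bin minus nominal (bin x,z)
    th,cx,cz=PTS[i]; return tool(lipP(dx,y,190+up,th,(cx+off[0],0,cz+off[1])),PHI,th)
E
python3 - <<'E'
from path import *
s,p,R=now()
Rn=R@RT.T; e=Ro.from_matrix(Rn).as_euler('ZYX',degrees=True); print("bin now",e.round(1))
psi=e[0]
Pn=p-Rn@(G+[0,-OY,0]-3*RT[:,2]); 
a=tool(Pn+[0,0,130],psi,38); b=tool((np.array(hp(0,-88,70)[0])*.5+.5*a[0]),0,0)[0]
wp=[a,hp(0,-88,70),hp(0,-88,25)]
q=s["q"]
for t in wp+[hp(i,-88) for i in range(8)]:
    q=best(*t,8,q0=q)[0]; print(np.array(q[1] if isinstance(q[1],tuple) else q).tolist(),'BAD' if isinstance(q[1],tuple) else ''); q=np.array(q[1] if isinstance(q[1],tuple) else q)
plan(p,R,wp)
E
```

```text
bin now [13.4 -0.2 -7.9]
[0.15, 0.21, -0.1, -0.17, -1.33, 0.13] 
[0.56, 0.37, 0.19, -0.02, -1.59, 0.98] 
[0.56, 0.38, 0.12, -0.02, -1.5, 0.98] 
[0.56, 0.4, 0.08, -0.02, -1.45, 0.98] 
[0.56, 0.4, 0.08, -0.02, -1.44, 0.98] 
[0.55, 0.4, 0.07, -0.02, -1.43, 0.99] 
[0.46, 0.38, 0.05, -0.16, -1.36, 1.14] 
[0.35, 0.38, 0.05, -0.32, -1.31, 1.31] 
[0.24, 0.41, 0.05, -0.48, -1.3, 1.49] 
[0.17, 0.44, 0.06, -0.6, -1.31, 1.62] 
[0.14, 0.46, 0.06, -0.65, -1.32, 1.67] 
d [  10.2 -124.7 -107.7] r [-0.65  -0.136  0.151] deg 39.0 to [545. -50. 265.]
d [-202.4 -108.2  -33.9] r [-0.25   0.091 -1.282] deg 75.0 to [609. 164. 327.]
d [ 7.6 -3.9 44.2] r [0. 0. 0.] deg 0.0 to [609. 164. 282.]
```

jog_arm:
  targets:
    - {"dx": 1, "dy": -16, "dz": -13, "rx": -0.08, "ry": -0.017, "rz": 0.019, "gripper": 1}
    - {"dx": 3, "dy": -31, "dz": -27, "rx": -0.16, "ry": -0.034, "rz": 0.038, "gripper": 1}
    - {"dx": 4, "dy": -47, "dz": -40, "rx": -0.24, "ry": -0.05, "rz": 0.057, "gripper": 1}
    - {"dx": 5, "dy": -62, "dz": -54, "rx": -0.33, "ry": -0.068, "rz": 0.076, "gripper": 1}
    - {"dx": 6, "dy": -78, "dz": -67, "rx": -0.41, "ry": -0.085, "rz": 0.094, "gripper": 1}
    - {"dx": 8, "dy": -94, "dz": -81, "rx": -0.49, "ry": -0.1, "rz": 0.113, "gripper": 1}
    - {"dx": 9, "dy": -110, "dz": -95, "rx": -0.57, "ry": -0.12, "rz": 0.132, "gripper": 1}
    - {"dx": 10, "dy": -125, "dz": -108, "rx": -0.65, "ry": -0.136, "rz": 0.151, "gripper": 1}

```text
t: 5.22
eef_pos: [0.546, -0.0501, 0.2675]
ee_rot: [3.086, 0.171, -1.347]
force: [2.0, 0.3, -0.2]
width: 0.0088
gripper_force: 39.9
```

jog_arm:
  targets:
    - {"dx": -18, "dy": -10, "dz": -3, "rx": -0.023, "ry": 0.008, "rz": -0.117, "gripper": 1}
    - {"dx": -36, "dy": -19, "dz": -6, "rx": -0.045, "ry": 0.016, "rz": -0.233, "gripper": 1}
    - {"dx": -55, "dy": -29, "dz": -9, "rx": -0.068, "ry": 0.025, "rz": -0.35, "gripper": 1}
    - {"dx": -73, "dy": -39, "dz": -12, "rx": -0.09, "ry": 0.033, "rz": -0.466, "gripper": 1}
    - {"dx": -92, "dy": -49, "dz": -15, "rx": -0.114, "ry": 0.041, "rz": -0.583, "gripper": 1}
    - {"dx": -110, "dy": -59, "dz": -18, "rx": -0.136, "ry": 0.05, "rz": -0.7, "gripper": 1}
    - {"dx": -129, "dy": -69, "dz": -22, "rx": -0.16, "ry": 0.058, "rz": -0.816, "gripper": 1}
    - {"dx": -147, "dy": -79, "dz": -25, "rx": -0.182, "ry": 0.066, "rz": -0.932, "gripper": 1}

```text
t: 5.88
eef_pos: [0.5927, 0.1068, 0.3109]
ee_rot: [3.063, 0.166, -0.393]
force: [0.3, 0.0, -0.8]
width: 0.0083
gripper_force: 39.9
```

```bash
python3 - <<'E'
from path import *
s,p,R=now(); print(s["t"],p.round(0),s["q"].round(2),s["width"],s["force"].round(1))
plan(p,R,[hp(0,-88,70)])
E
```

```text
5.8833 [593. 107. 311.] [ 0.46  0.32  0.11 -0.07 -1.53  0.74] 0.008331253668957511 [ 0.3  0.  -0.8]
d [ -9.2 -57.8 -19.4] r [-0.068  0.026 -0.344] deg 20.0 to [609. 164. 327.]
```

jog_arm:
  targets:
    - {"dx": -2, "dy": -12, "dz": -4, "rx": -0.014, "ry": 0.005, "rz": -0.07, "gripper": 1}
    - {"dx": -4, "dy": -23, "dz": -8, "rx": -0.027, "ry": 0.01, "rz": -0.138, "gripper": 1}
    - {"dx": -6, "dy": -35, "dz": -12, "rx": -0.04, "ry": 0.016, "rz": -0.2, "gripper": 1}
    - {"dx": -8, "dy": -47, "dz": -16, "rx": -0.055, "ry": 0.021, "rz": -0.27, "gripper": 1}
    - {"dx": -9, "dy": -58, "dz": -19.5, "rx": -0.068, "ry": 0.026, "rz": -0.344, "gripper": 1}
    - {"dx": -9, "dy": -58, "dz": -19.5, "rx": -0.068, "ry": 0.026, "rz": -0.344, "gripper": 1}
    - {"dx": -9, "dy": -58, "dz": -19.5, "rx": -0.068, "ry": 0.026, "rz": -0.344, "gripper": 1}
    - {"dx": -9, "dy": -58, "dz": -19.5, "rx": -0.068, "ry": 0.026, "rz": -0.344, "gripper": 1}

```text
t: 6.55
eef_pos: [0.6092, 0.1628, 0.3269]
ee_rot: [3.052, 0.169, -0.051]
force: [-0.2, 0.3, -1.4]
width: 0.0088
gripper_force: 39.9
```

```bash
python3 - <<'E'
from path import *
checkbin(46)
s,p,R=now(); print(s["t"],p.round(0),s["force"].round(1))
from station import arm
# rack frame view: where are the tongue points (flange edge) in rack coords
for n in("scene","top"):
    f=arm.grab_frame(n); w=cloud(f).reshape(-1,3)*1000; w=w[np.isfinite(w).all(1)]
    Rr=Rb(PHI,0); r=(w-O)@Rr
    t=r[(abs(r[:,1]+88)<60)&(r[:,0]>-80)&(r[:,0]<25)&(r[:,2]>243)&(r[:,2]<300)]
    if len(t)>10:
        m=t[:,0]>np.percentile(t[:,0],97)-3; print(n,len(t),"rear edge x",np.percentile(t[:,0],98).round(1),"y",np.percentile(t[m][:,1],[3,97]).round(1),"z",np.median(t[m][:,2]).round(1),"slope",np.polyfit(t[m][:,1],t[m][:,0],1).round(3))
    if n=="top": cv2.imwrite("pics/t1.png",cv2.resize(f["frame"][80:240,90:240,::-1],None,fx=3.7,fy=3.7))
E
```

```text
scene 311 top z 73.1 rect [array([ 46.9, -26.8]), array([65.5, 40.2]), np.float64(57.8)] xmax 61.0 y [-46.3   6.7] lip y [-39.3  -1.1]
  floor z [-6.00e-03 -2.00e-03  2.71e+00]
top 140 top z 73.4 rect [array([46.3, 21.8]), array([40.1, 76. ]), np.float64(28.5)] xmax 61.7 y [-15.6  45.9] lip y [-15.8  42.5]
  floor z [-3.700e-02 -1.000e-03  4.799e+00]
6.65 [609. 162. 327.] [-0.2  0.5 -0.6]
scene 1511 rear edge x 14.7 y [-128.   -90.1] z 271.7 slope [ 0.023 16.219]
top 457 rear edge x 16.7 y [-104.5  -50.5] z 271.1 slope [ 0.023 17.625]
```

View pics/t1.png

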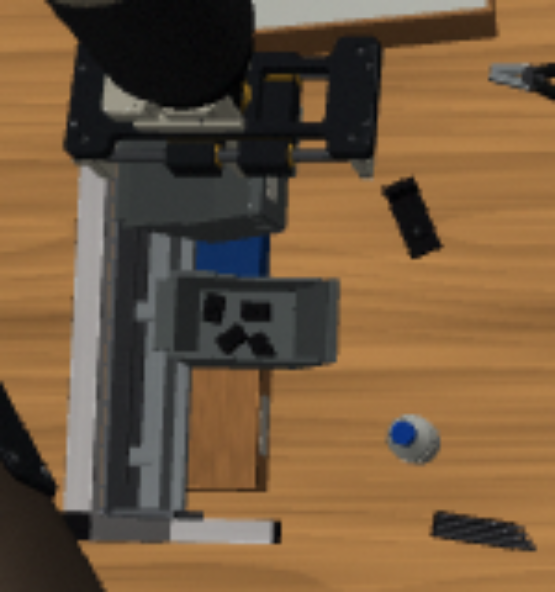

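```bash
python3 - <<'E'
from path import *
s,p,R=now(); Rn=R@RT.T; Rr=Rb(PHI,0)
print("bin euler rel rack",Ro.from_matrix(Rr.T@Rn).as_euler('ZYX',degrees=True).round(2))
P=p-Rn@(G+[0,-OY,0]-3*RT[:,2])
for b in((61,0,75),(64,0,59),(50,0,75)): print(b,((P+Rn@b-O)@Rr).round(1))
# fit tongue top plane / edges again, per camera, in nominal bin frame
for n,b in inbin():
    t=b[(b[:,0]>51)&(b[:,0]<60)&(abs(b[:,1])<36)&(b[:,2]>68)&(b[:,2]<80)]
    c=np.linalg.lstsq(np.c_[t[:,:2]-[55,0],np.ones(len(t))],t[:,2],rcond=None)[0]
    bk=b[(b[:,0]>40)&(b[:,0]<54)&(abs(b[:,1])<40)&(b[:,2]>15)&(b[:,2]<60)]
    print(n,"tongue plane",c.round(3),len(t),"inner back wall x",np.median(bk[:,0]).round(1) if len(bk)>9 else None,len(bk), np.polyfit(bk[:,1],bk[:,0],1).round(3) if len(bk)>9 else '')
E
```

```text
bin euler rel rack [-0.47 40.01 -0.14]
(61, 0, 75) [ 17.5 -88.9 270.8]
(64, 0, 59) [  9.5 -88.8 256.7]
(50, 0, 75) [  9.  -88.8 277.9]
scene tongue plane [ 2.500e-02 -1.200e-02  7.349e+01] 73 inner back wall x 46.7 531 [4.0000e-03 4.6701e+01]
top tongue plane [-3.1000e-02 -1.0000e-02  7.4727e+01] 30 inner back wall x 47.1 194 [7.0000e-03 4.6986e+01]
```

```bash
cat > path.py <<'E'
from kin import *
PTS=[(40,52.8,55),(40,52.8,58),(40,51.1,62),(30,51,65),(20,51.3,67.5),(10,52,69.5),(3,52.7,70.7),(0,53,71)]
OFF=(-.1,-.9); YAW=.3
def hp(i,y,up=0,dx=0,pt=None):
    th,cx,cz=pt or PTS[i]; return tool(lipP(dx,y,189.7+up,th,(cx+OFF[0],0,cz+OFF[1])),PHI+YAW,th)
E
python3 - <<'E'
from path import *
s,p,R=now()
plan(p,R,[hp(0,-88,5)]);plan(p,R,[hp(2,-88)])
E
```

```text
d [11.  -7.8 64.3] r [-0.002 -0.001 -0.011] deg 1.0 to [609. 165. 262.]
d [13.  -5.6 75.8] r [-0.002 -0.001 -0.011] deg 1.0 to [609. 161. 251.]
```

jog_arm:
  targets:
    - {"dx": 2, "dy": -2, "dz": 10, "rx": -0.002, "ry": -0.001, "rz": -0.011, "gripper": 1}
    - {"dx": 4, "dy": -5, "dz": 22, "rx": -0.002, "ry": -0.001, "rz": -0.011, "gripper": 1}
    - {"dx": 6, "dy": -7, "dz": 34, "rx": -0.002, "ry": -0.001, "rz": -0.011, "gripper": 1}
    - {"dx": 8, "dy": -8, "dz": 46, "rx": -0.002, "ry": -0.001, "rz": -0.011, "gripper": 1}
    - {"dx": 10, "dy": -8, "dz": 56, "rx": -0.002, "ry": -0.001, "rz": -0.011, "gripper": 1}
    - {"dx": 11, "dy": -8, "dz": 64, "rx": -0.002, "ry": -0.001, "rz": -0.011, "gripper": 1}
    - {"dx": 11, "dy": -8, "dz": 64, "rx": -0.002, "ry": -0.001, "rz": -0.011, "gripper": 1}
    - {"dx": 11, "dy": -8, "dz": 64, "rx": -0.002, "ry": -0.001, "rz": -0.011, "gripper": 1}

```text
t: 7.52
eef_pos: [0.6094, 0.1652, 0.2619]
ee_rot: [3.052, 0.17, -0.038]
force: [-0.5, 0.5, -0.4]
width: 0.0087
gripper_force: 39.9
```

```bash
cat >> path.py <<'E'
def look():
    s,p,R=now(); Rn=R@RT.T; Rr=Rb(PHI,0); P=p-Rn@(G+[0,-OY,0]-3*RT[:,2])
    c=(O+Rr@[0,0,189.7]-P)@Rn; c2=Rr@np.array([0,1,0]); 
    print("t",round(s["t"],2),"euler",Ro.from_matrix(Rr.T@Rn).as_euler('ZYX',degrees=True).round(2),"y",((P-O)@Rr)[1].round(1),"rail corner in bin x,z",(c[0]-OFF[0]).round(1),(c[2]-OFF[1]).round(1),"F",s["force"].round(1),"w",round(s["width"]*1000,1))
    return p,R
E
python3 - <<'E'
from path import *
p,R=look()
plan(p,R,[hp(1,-88)]);plan(p,R,[hp(2,-88)])
for n,b in inbin(("scene",)):
    t=b[(b[:,0]>51)&(b[:,0]<60)&(abs(b[:,1])<36)&(b[:,2]>68)&(b[:,2]<80)]; bk=b[(b[:,0]>40)&(b[:,0]<54)&(abs(b[:,1])<40)&(b[:,2]>15)&(b[:,2]<60)]
    print(np.median(t[:,2]),np.median(bk[:,0]),np.polyfit(bk[:,1],bk[:,0],1))
E
```

```text
t 7.52 euler [ 0.38 40.07  0.07] y -87.9 rail corner in bin x,z 55.8 51.5 F [-0.5  0.5 -0.4] w 8.7
d [1.2 1.8 7. ] r [0.001 0.001 0.   ] deg 0.0 to [609. 163. 255.]
d [ 1.9  2.7 11.2] r [0.001 0.001 0.   ] deg 0.0 to [609. 161. 251.]
73.52029239987716 46.606182131503395 [8.30555293e-03 4.66078575e+01]
```

jog_arm:
  targets:
    - {"dx": 0.5, "dy": 1, "dz": 3.5, "rx": 0, "ry": 0, "rz": 0, "gripper": 1}
    - {"dx": 1, "dy": 1.8, "dz": 7, "rx": 0, "ry": 0, "rz": 0, "gripper": 1}
    - {"dx": 1.3, "dy": 2, "dz": 8.5, "rx": 0, "ry": 0, "rz": 0, "gripper": 1}
    - {"dx": 1.6, "dy": 2.4, "dz": 10, "rx": 0, "ry": 0, "rz": 0, "gripper": 1}
    - {"dx": 1.9, "dy": 2.7, "dz": 11, "rx": 0, "ry": 0, "rz": 0, "gripper": 1}
    - {"dx": 1.9, "dy": 2.7, "dz": 11, "rx": 0, "ry": 0, "rz": 0, "gripper": 1}
    - {"dx": 1.9, "dy": 2.7, "dz": 11, "rx": 0, "ry": 0, "rz": 0, "gripper": 1}
    - {"dx": 1.9, "dy": 2.7, "dz": 11, "rx": 0, "ry": 0, "rz": 0, "gripper": 1}

```text
t: 8.23
eef_pos: [0.6094, 0.1617, 0.2517]
ee_rot: [3.053, 0.169, -0.038]
force: [0.4, -0.9, -1.3]
width: 0.0087
gripper_force: 39.9
```

```bash
python3 - <<'E'
from path import *
p,R=look()
for i in(3,4,5): plan(p,R,[hp(i,-88)])
E
```

```text
t 8.23 euler [ 3.300e-01  4.002e+01 -1.000e-02] y -88.1 rail corner in bin x,z 51.8 61.6 F [ 0.4 -0.9 -1.3] w 8.7
d [ 3.6  8.9 21.7] r [ 0.173 -0.    -0.029] deg 10.0 to [609. 151. 231.]
d [ 7.3 13.6 43.4] r [ 0.345 -0.    -0.058] deg 20.0 to [609. 144. 209.]
d [11.1 14.4 65. ] r [ 0.517 -0.    -0.088] deg 30.0 to [609. 142. 187.]
```

jog_arm:
  targets:
    - {"dx": 0.9, "dy": 2.3, "dz": 5.4, "rx": 0.043, "ry": 0, "rz": -0.007, "gripper": 1}
    - {"dx": 1.8, "dy": 4.6, "dz": 10.9, "rx": 0.086, "ry": 0, "rz": -0.014, "gripper": 1}
    - {"dx": 2.7, "dy": 6.8, "dz": 16.3, "rx": 0.13, "ry": 0, "rz": -0.022, "gripper": 1}
    - {"dx": 3.6, "dy": 8.9, "dz": 21.7, "rx": 0.173, "ry": 0, "rz": -0.029, "gripper": 1}
    - {"dx": 4.5, "dy": 10.2, "dz": 27, "rx": 0.216, "ry": 0, "rz": -0.036, "gripper": 1}
    - {"dx": 5.5, "dy": 11.5, "dz": 32.5, "rx": 0.259, "ry": 0, "rz": -0.043, "gripper": 1}
    - {"dx": 6.4, "dy": 12.6, "dz": 38, "rx": 0.302, "ry": 0, "rz": -0.05, "gripper": 1}
    - {"dx": 7.3, "dy": 13.6, "dz": 43.4, "rx": 0.345, "ry": 0, "rz": -0.058, "gripper": 1}

```text
t: 8.9
eef_pos: [0.609, 0.1442, 0.2091]
ee_rot: [-2.874, 0.163, 0.021]
force: [-0.8, -0.1, -0.9]
width: 0.0085
gripper_force: 39.9
```

```bash
python3 - <<'E'
from path import *
p,R=look()
for i in(4,5,6,7): plan(p,R,[hp(i,-88)])
from station import arm
f=arm.grab_frame("scene");cv2.imwrite("pics/s5.png",cv2.resize(f["frame"][170:370,290:460,::-1],None,fx=3,fy=3))
for n,b in inbin(("scene",)):
    t=b[(b[:,0]>51)&(b[:,0]<60)&(abs(b[:,1])<36)&(b[:,2]>68)&(b[:,2]<80)]; bk=b[(b[:,0]>40)&(b[:,0]<54)&(abs(b[:,1])<40)&(b[:,2]>15)&(b[:,2]<60)]
    print(np.median(t[:,2]),np.median(bk[:,0]),np.polyfit(bk[:,1],bk[:,0],1))
E
```

```text
t 8.9 euler [ 0.26 19.86 -0.04] y -88.1 rail corner in bin x,z 51.8 67.5 F [-0.8 -0.1 -0.9] w 8.5
d [-0.1 -0.1  0. ] r [-0.002 -0.001  0.   ] deg 0.0 to [609. 144. 209.]
d [ 3.4  8.2 20.1] r [ 0.17  -0.001 -0.029] deg 10.0 to [609. 142. 187.]
d [ 5.9 11.8 34.8] r [ 0.29  -0.001 -0.05 ] deg 17.0 to [609. 142. 172.]
d [ 7.  12.7 41. ] r [ 0.342 -0.001 -0.059] deg 20.0 to [609. 143. 166.]
73.46095616021458 46.46556604407355 [7.35747863e-03 4.64278447e+01]
```

View pics/s5.png

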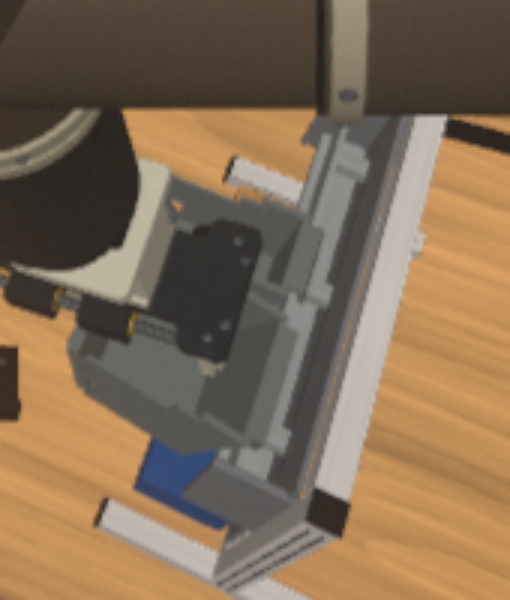

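jog_arm:
  targets:
    - {"dx": 0.9, "dy": 2.1, "dz": 5, "rx": 0.043, "ry": 0, "rz": -0.007, "gripper": 1}
    - {"dx": 1.7, "dy": 4.2, "dz": 10, "rx": 0.085, "ry": 0, "rz": -0.015, "gripper": 1}
    - {"dx": 2.6, "dy": 6.2, "dz": 15, "rx": 0.128, "ry": 0, "rz": -0.022, "gripper": 1}
    - {"dx": 3.4, "dy": 8.2, "dz": 20, "rx": 0.17, "ry": 0, "rz": -0.029, "gripper": 1}
    - {"dx": 4.2, "dy": 9.5, "dz": 25, "rx": 0.21, "ry": 0, "rz": -0.036, "gripper": 1}
    - {"dx": 5, "dy": 10.6, "dz": 29.5, "rx": 0.25, "ry": 0, "rz": -0.043, "gripper": 1}
    - {"dx": 5.9, "dy": 11.8, "dz": 34.8, "rx": 0.29, "ry": 0, "rz": -0.05, "gripper": 1}
    - {"dx": 5.9, "dy": 11.8, "dz": 34.8, "rx": 0.29, "ry": 0, "rz": -0.05, "gripper": 1}

```text
t: 9.67
eef_pos: [0.6087, 0.1419, 0.1712]
ee_rot: [-2.577, 0.146, 0.065]
force: [0.4, 1.1, 5.5]
width: 0.0087
gripper_force: 40.0
```

```bash
python3 - <<'E'
from path import *
p,R=look()
plan(p,R,[hp(7,-88)])
from station import arm
for n,b in inbin(("scene","top")):
    t=b[(b[:,0]>51)&(b[:,0]<60)&(abs(b[:,1])<36)&(b[:,2]>68)&(b[:,2]<80)]; bk=b[(b[:,0]>40)&(b[:,0]<54)&(abs(b[:,1])<40)&(b[:,2]>15)&(b[:,2]<60)]
    fl=b[(b[:,0]>-20)&(b[:,0]<40)&(abs(b[:,1])<36)&(b[:,2]>-6)&(b[:,2]<14)]
    print(n,len(t),np.median(t[:,2]),np.median(bk[:,0]),np.polyfit(bk[:,1],bk[:,0],1).round(3))
    if len(fl)>20: print(np.linalg.lstsq(np.c_[fl[:,:2],np.ones(len(fl))],fl[:,2],rcond=None)[0].round(3))
E
```

```text
t 9.67 euler [0.2  3.01 0.1 ] y -87.8 rail corner in bin x,z 53.1 71.3 F [0.4 1.1 5.5] w 8.7
d [1.2 2.2 5.1] r [ 0.051  0.001 -0.011] deg 3.0 to [609. 143. 166.]
scene 184 74.97070475596084 46.48829216777339 [9.0000e-03 4.6416e+01]
[ 0.009 -0.004  3.278]
  return _methods._mean(a, axis=axis, dtype=dtype,
  ret = ret.dtype.type(ret / rcount)
Traceback (most recent call last):
TypeError: expected non-empty vector for x
```

jog_arm:
  targets:
    - {"dx": 0.2, "dy": 0.4, "dz": 0.8, "rx": 0.009, "ry": 0, "rz": -0.002, "gripper": 1}
    - {"dx": 0.4, "dy": 0.8, "dz": 1.6, "rx": 0.018, "ry": 0, "rz": -0.004, "gripper": 1}
    - {"dx": 0.6, "dy": 1.2, "dz": 2.4, "rx": 0.027, "ry": 0, "rz": -0.006, "gripper": 1}
    - {"dx": 0.8, "dy": 1.5, "dz": 3.1, "rx": 0.036, "ry": 0, "rz": -0.008, "gripper": 1}
    - {"dx": 1, "dy": 1.8, "dz": 3.9, "rx": 0.044, "ry": 0, "rz": -0.01, "gripper": 1}
    - {"dx": 1.2, "dy": 2.1, "dz": 4.6, "rx": 0.051, "ry": 0, "rz": -0.011, "gripper": 1}
    - {"dx": 1.2, "dy": 2.1, "dz": 4.6, "rx": 0.051, "ry": 0, "rz": -0.011, "gripper": 1}
    - {"dx": 1.2, "dy": 2.1, "dz": 4.6, "rx": 0.051, "ry": 0, "rz": -0.011, "gripper": 1}

```text
t: 10.43
eef_pos: [0.6091, 0.1422, 0.1664]
ee_rot: [-2.527, 0.139, 0.075]
force: [0.1, -2.3, 0.2]
width: 0.0089
gripper_force: 39.9
```

```bash
python3 - <<'E'
from path import *
p,R=look()
for n,b in inbin(("scene",)):
    fl=b[(b[:,0]>-20)&(b[:,0]<40)&(abs(b[:,1])<36)&(b[:,2]>-6)&(b[:,2]<14)]
    bk=b[(b[:,0]>40)&(b[:,0]<54)&(abs(b[:,1])<40)&(b[:,2]>15)&(b[:,2]<60)]
    print("floor",np.linalg.lstsq(np.c_[fl[:,:2],np.ones(len(fl))],fl[:,2],rcond=None)[0].round(3),np.polyfit(bk[:,1],bk[:,0],1).round(3))
E
```

```text
t 10.43 euler [ 0.36  0.16 -0.04] y -88.1 rail corner in bin x,z 54.1 70.5 F [ 0.1 -2.3  0.2] w 8.9
floor [ 0.003 -0.005  2.807] [9.0000e-03 4.6334e+01]
```

jog_arm:
  targets:
    - {"dx": 0, "dy": 0, "dz": 0, "rx": 0, "ry": 0, "rz": 0, "gripper": 0.88}
    - {"dx": 0, "dy": 0, "dz": 0, "rx": 0, "ry": 0, "rz": 0, "gripper": 0.84}
    - {"dx": 0, "dy": 0, "dz": 0, "rx": 0, "ry": 0, "rz": 0, "gripper": 0.8}
    - {"dx": 0, "dy": 0, "dz": 0, "rx": 0, "ry": 0, "rz": 0, "gripper": 0.76}
    - {"dx": 0, "dy": 0, "dz": 0, "rx": 0, "ry": 0, "rz": 0, "gripper": 0.7}
    - {"dx": 0, "dy": 0, "dz": 0, "rx": 0, "ry": 0, "rz": 0, "gripper": 0.68}
    - {"dx": 0, "dy": 0, "dz": 0, "rx": 0, "ry": 0, "rz": 0, "gripper": 0.68}
    - {"dx": 0, "dy": 0, "dz": 0, "rx": 0, "ry": 0, "rz": 0, "gripper": 0.68}

```text
t: 11.15
eef_pos: [0.6091, 0.1428, 0.1666]
ee_rot: [-2.526, 0.138, 0.076]
force: [-0.7, 0.5, -0.3]
width: 0.028
gripper_force: 0.0
```

jog_arm:
  targets:
    - {"dx": 0, "dy": 0, "dz": -10, "rx": 0, "ry": 0, "rz": 0, "gripper": 0.68}
    - {"dx": 0, "dy": 0, "dz": -25, "rx": 0, "ry": 0, "rz": 0, "gripper": 0.68}
    - {"dx": 0, "dy": 0, "dz": -45, "rx": 0, "ry": 0, "rz": 0, "gripper": 0.68}
    - {"dx": 0, "dy": 0, "dz": -65, "rx": 0, "ry": 0, "rz": 0, "gripper": 0.68}
    - {"dx": 0, "dy": 0, "dz": -90, "rx": 0, "ry": 0, "rz": 0, "gripper": 0.68}
    - {"dx": 0, "dy": 0, "dz": -115, "rx": 0, "ry": 0, "rz": 0, "gripper": 0.68}
    - {"dx": 0, "dy": 0, "dz": -140, "rx": 0, "ry": 0, "rz": 0, "gripper": 0.68}
    - {"dx": 0, "dy": 0, "dz": -160, "rx": 0, "ry": 0, "rz": 0, "gripper": 0.68}

```text
t: 11.82
eef_pos: [0.6345, 0.0503, 0.2985]
ee_rot: [-2.527, 0.136, 0.075]
force: [0.0, -0.2, 1.2]
width: 0.0278
gripper_force: 0.0
```

```bash
cat >> path.py <<'E'
def hung(y,hw):   # hung bin's cloud in its ideal frame
    from station import arm
    Rr=Rb(PHI,0); P=O+Rr@np.array([-53,y,119])
    for n in("scene","top"):
        f=arm.grab_frame(n); w=cloud(f).reshape(-1,3)*1000; w=w[np.isfinite(w).all(1)]; b=(w-P)@Rr
        g=lambda x0,x1,z0,z1,m=8:b[(b[:,0]>x0)&(b[:,0]<x1)&(abs(b[:,1])<hw-m)&(b[:,2]>z0)&(b[:,2]<z1)]
        fl=g(-20,40,-8,14); bk=g(38,54,15,60); a=b[(b[:,0]>-70)&(b[:,0]<20)&(abs(b[:,1])<hw+12)&(b[:,2]>30)&(b[:,2]<90)]
        rim=g(-85,-55,45,70)
        t=g(51,60,66,85)
        if len(fl)>20: print(n,"floor",np.linalg.lstsq(np.c_[fl[:,:2],np.ones(len(fl))],fl[:,2],rcond=None)[0].round(3))
        if len(bk)>20: print(n,"back x",np.polyfit(bk[:,2]-40,bk[:,0],1).round(3),np.polyfit(bk[:,1],bk[:,0],1).round(3))
        print(n,"y",np.percentile(a[:,1],[1,99]).round(1) if len(a) else 0,"tongue z",np.median(t[:,2]).round(1) if len(t) else 0,"front x",rim[:,0].min().round(1) if len(rim) else 0)
E
python3 - <<'E'
from path import *
s,p,R=now(); print(s["t"],p.round(0),s["q"].round(2),s["force"].round(1),s["width"])
hung(-88,46)
print("ref: fixed bin");hung(5.8,32)
E
```

```text
11.8167 [634.  50. 299.] [ 0.01  0.41  0.29 -0.6  -1.62  1.61] [ 0.  -0.2  1.2] 0.027816079398713434
scene floor [ 1.300e-02 -1.000e-03  3.176e+00]
scene back x [-2.5000e-02  4.5575e+01] [-3.000e-02  4.572e+01]
scene y [-45.5  46.8] tongue z 75.0 front x -72.5
top floor [6.000e-03 2.000e-03 3.874e+00]
top back x [-1.5000e-02  4.6443e+01] [-5.000e-03  4.645e+01]
top y [-46.7  46.1] tongue z 75.6 front x 0
ref: fixed bin
scene floor [ 0.021 -0.08   6.577]
scene back x [6.000e-03 4.605e+01] [-3.6000e-02  4.6284e+01]
scene y [-32.2  32.7] tongue z 74.9 front x -71.5
top floor [0.03  0.025 5.488]
top back x [ 0.053 46.667] [2.9000e-02 4.6586e+01]
top y [-32.4  31.6] tongue z 76.0 front x 0
```

```bash
echo "[0,0]" > held.json; python3 - <<'E'
from path import *
s,p,R=now(); N=(540.8,-283.4,0); q=s["q"]
wp=[tool(N,56.5,0,back=100),tool(N,56.5,0)]
for t in wp: print(best(*t,6,q0=q)[:1])
plan(p,R,wp)
E
```

```text
[(np.float64(-0.76), np.float64(0.49), np.float64(0.02), np.float64(-0.63), np.float64(-1.28), np.float64(1.99))]
[(np.float64(-0.68), np.float64(0.56), np.float64(-0.07), np.float64(-0.69), np.float64(-1.12), np.float64(2.03))]
d [-166.5  455.8  -85.3] r [0.041 0.487 0.463] deg 39.0 to [ 475. -383.  128.]
d [  0.  -0. 100.] r [0. 0. 0.] deg 0.0 to [ 506. -335.   46.]
```

jog_arm:
  targets:
    - {"dx": -13, "dy": 34, "dz": -6, "rx": 0.003, "ry": 0.037, "rz": 0.035, "gripper": 0.66}
    - {"dx": -25, "dy": 68, "dz": -13, "rx": 0.006, "ry": 0.073, "rz": 0.07, "gripper": 0.66}
    - {"dx": -38, "dy": 103, "dz": -19, "rx": 0.009, "ry": 0.11, "rz": 0.104, "gripper": 0.66}
    - {"dx": -50, "dy": 137, "dz": -26, "rx": 0.012, "ry": 0.146, "rz": 0.139, "gripper": 0.66}
    - {"dx": -63, "dy": 171, "dz": -32, "rx": 0.016, "ry": 0.183, "rz": 0.174, "gripper": 0.66}
    - {"dx": -75, "dy": 205, "dz": -38, "rx": 0.019, "ry": 0.22, "rz": 0.209, "gripper": 0.66}
    - {"dx": -88, "dy": 240, "dz": -45, "rx": 0.022, "ry": 0.256, "rz": 0.243, "gripper": 0.66}
    - {"dx": -100, "dy": 273, "dz": -51, "rx": 0.025, "ry": 0.292, "rz": 0.278, "gripper": 0.66}

```text
t: 12.68
eef_pos: [0.537, -0.2092, 0.1937]
ee_rot: [-2.54, 0.057, -0.323]
force: [1.1, -0.8, 0.1]
width: 0.0294
gripper_force: 0.0
```

```bash
python3 - <<'E'
from path import *
s,p,R=now(); N=(540.8,-283.4,0);print(s["t"],p.round(0))
plan(p,R,[tool(N,56.5,0,back=100)])
E
```

```text
12.6833 [ 537. -209.  194.]
d [ -0.  189.6 -50.2] r [0.017 0.196 0.183] deg 15.0 to [ 475. -383.  128.]
```

jog_arm:
  targets:
    - {"dx": 0, "dy": 28, "dz": -20, "rx": 0.002, "ry": 0.028, "rz": 0.026, "gripper": 0.66}
    - {"dx": 0, "dy": 56, "dz": -40, "rx": 0.005, "ry": 0.056, "rz": 0.052, "gripper": 0.66}
    - {"dx": 0, "dy": 88, "dz": -50, "rx": 0.008, "ry": 0.09, "rz": 0.085, "gripper": 0.66}
    - {"dx": 0, "dy": 122, "dz": -50, "rx": 0.011, "ry": 0.126, "rz": 0.118, "gripper": 0.66}
    - {"dx": 0, "dy": 156, "dz": -50, "rx": 0.014, "ry": 0.161, "rz": 0.15, "gripper": 0.66}
    - {"dx": 0, "dy": 189.5, "dz": -50, "rx": 0.017, "ry": 0.196, "rz": 0.183, "gripper": 0.66}
    - {"dx": 0, "dy": 189.5, "dz": -50, "rx": 0.017, "ry": 0.196, "rz": 0.183, "gripper": 0.66}
    - {"dx": 0, "dy": 189.5, "dz": -50, "rx": 0.017, "ry": 0.196, "rz": 0.183, "gripper": 0.66}

```text
t: 13.35
eef_pos: [0.475, -0.3823, 0.1268]
ee_rot: [-2.529, 0.004, -0.585]
force: [0.7, 1.2, 0.9]
width: 0.0296
gripper_force: 0.0
```

```bash
python3 - <<'E'
from path import *
s,p,R=now(); N=(540.8,-283.4,0);print(s["t"],p.round(0))
plan(p,R,[tool(N,56.5,0)])
E
```

```text
13.35 [ 475. -382.  127.]
d [ 0.6  0.2 98.7] r [-0.001  0.003 -0.003] deg 0.0 to [ 506. -335.   46.]
```

jog_arm:
  targets:
    - {"dx": 0, "dy": 0, "dz": 18, "rx": 0, "ry": 0, "rz": 0, "gripper": 0.66}
    - {"dx": 0, "dy": 0, "dz": 36, "rx": 0, "ry": 0, "rz": 0, "gripper": 0.66}
    - {"dx": 0, "dy": 0, "dz": 54, "rx": 0, "ry": 0.003, "rz": -0.003, "gripper": 0.66}
    - {"dx": 0.5, "dy": 0, "dz": 70, "rx": 0, "ry": 0.003, "rz": -0.003, "gripper": 0.66}
    - {"dx": 0.5, "dy": 0, "dz": 82, "rx": 0, "ry": 0.003, "rz": -0.003, "gripper": 0.66}
    - {"dx": 0.5, "dy": 0, "dz": 92, "rx": 0, "ry": 0.003, "rz": -0.003, "gripper": 0.66}
    - {"dx": 0.5, "dy": 0, "dz": 98, "rx": 0, "ry": 0.003, "rz": -0.003, "gripper": 0.66}
    - {"dx": 0.5, "dy": 0, "dz": 98, "rx": 0, "ry": 0.003, "rz": -0.003, "gripper": 0.66}

```text
t: 14.02
eef_pos: [0.5084, -0.3343, 0.0481]
ee_rot: [-2.53, -0.004, -0.581]
force: [-0.3, -1.0, -1.0]
width: 0.0298
gripper_force: 0.0
```

jog_arm:
  targets:
    - {"dx": 0, "dy": 0, "dz": 0, "rx": 0, "ry": 0, "rz": 0, "gripper": 0.75}
    - {"dx": 0, "dy": 0, "dz": 0, "rx": 0, "ry": 0, "rz": 0, "gripper": 0.82}
    - {"dx": 0, "dy": 0, "dz": 0, "rx": 0, "ry": 0, "rz": 0, "gripper": 0.86}
    - {"dx": 0, "dy": 0, "dz": 0, "rx": 0, "ry": 0, "rz": 0, "gripper": 0.9}
    - {"dx": 0, "dy": 0, "dz": 0, "rx": 0, "ry": 0, "rz": 0, "gripper": 0.94}
    - {"dx": 0, "dy": 0, "dz": 0, "rx": 0, "ry": 0, "rz": 0, "gripper": 1}
    - {"dx": 0, "dy": 0, "dz": 0, "rx": 0, "ry": 0, "rz": 0, "gripper": 1}
    - {"dx": 0, "dy": 0, "dz": 0, "rx": 0, "ry": 0, "rz": 0, "gripper": 1}
  force: 20

```text
t: 14.68
eef_pos: [0.508, -0.3357, 0.0488]
ee_rot: [-2.53, -0.005, -0.583]
force: [-0.6, -0.5, -1.7]
width: 0.0087
gripper_force: 20.0
```

jog_arm:
  targets:
    - {"dx": 0, "dy": 0, "dz": 0, "rx": 0, "ry": 0, "rz": 0, "gripper": 1}
    - {"dx": 0, "dy": 0, "dz": 0, "rx": 0, "ry": 0, "rz": 0, "gripper": 1}
    - {"dx": 0, "dy": -5, "dz": -7, "rx": 0, "ry": 0, "rz": 0, "gripper": 1}
    - {"dx": 0, "dy": -11, "dz": -16, "rx": 0, "ry": 0, "rz": 0, "gripper": 1}
    - {"dx": 0, "dy": -18, "dz": -26, "rx": 0, "ry": 0, "rz": 0, "gripper": 1}
    - {"dx": 0, "dy": -26, "dz": -37, "rx": 0, "ry": 0, "rz": 0, "gripper": 1}
    - {"dx": 0, "dy": -34, "dz": -49, "rx": 0, "ry": 0, "rz": 0, "gripper": 1}
    - {"dx": 0, "dy": -34, "dz": -49, "rx": 0, "ry": 0, "rz": 0, "gripper": 1}
  force: 40

```text
t: 15.35
eef_pos: [0.509, -0.337, 0.1131]
ee_rot: [-2.531, -0.011, -0.582]
force: [0.6, -0.8, -0.4]
width: 0.0088
gripper_force: 40.0
```

```bash
python3 - <<'E'
from path import *
s,p,R=now();print(s["t"],p.round(0),s["width"],s["gripper_force"],s["force"].round(1))
checkbin(32)
E
```

```text
15.35 [ 509. -337.  113.] 0.008806512147810282 39.994622468948364 [ 0.6 -0.8 -0.4]
scene 226 top z 72.9 rect [array([41.5,  2.7]), array([46.6, 66. ]), np.float64(1.2)] xmax 64.2 y [-29.4  34.7] lip y [-22.   27.9]
  floor z [ 0.056 -0.006  3.372]
top 156 top z 71.1 rect [array([37.8,  1.7]), array([56.1, 67.3]), np.float64(2.3)] xmax 65.2 y [-30.   34.4] lip y [-24.5  30.7]
  floor z [-0.002  0.01   0.663]
```

```bash
echo "[0.02,2.5]" > held.json; python3 - <<'E'
from path import *
s,p,R=now(); Rn=R@RT.T; e=Ro.from_matrix(Rn).as_euler('ZYX',degrees=True); print(e.round(1))
P=p-Rn@(G+[0,-OY,0]-3*RT[:,2])
a=tool(P+[0,0,150],e[0],38); b=hp(0,94,75); q=s["q"]
m=((a[0]+b[0])/2,Ro.from_matrix(a[1]).as_matrix()@Ro.from_rotvec(.5*Ro.from_matrix(a[1].T@b[1]).as_rotvec()).as_matrix())
for t in[a,m,b]+[hp(i,94) for i in(1,2,3,5,7)]:
    r=best(*t,6,q0=q)[0]; print(r); q=np.array(r[1] if isinstance(r[1],tuple) else r)
plan(p,R,[a,m,b])
E
```

```text
[57.3 -0.   0.5]
(np.float64(-0.16), np.float64(0.22), np.float64(-0.11), np.float64(0.06), np.float64(-1.24), np.float64(1.14))
(np.float64(0.33), np.float64(0.0), np.float64(-0.32), np.float64(0.07), np.float64(-1.27), np.float64(0.93))
(np.float64(0.86), np.float64(-0.03), np.float64(-0.31), np.float64(0.07), np.float64(-1.35), np.float64(0.67))
(np.float64(0.86), np.float64(0.01), np.float64(-0.44), np.float64(0.08), np.float64(-1.17), np.float64(0.66))
(np.float64(0.85), np.float64(0.02), np.float64(-0.45), np.float64(0.08), np.float64(-1.16), np.float64(0.66))
(np.float64(0.73), np.float64(-0.02), np.float64(-0.48), np.float64(-0.06), np.float64(-1.04), np.float64(0.84))
(np.float64(0.4), np.float64(0.03), np.float64(-0.45), np.float64(-0.48), np.float64(-0.95), np.float64(1.4))
(np.float64(0.21), np.float64(0.1), np.float64(-0.42), np.float64(-0.72), np.float64(-1.0), np.float64(1.72))
d [   0.5 -136.4 -122.5] r [-0.663  0.008 -0.016] deg 38.0 to [ 530. -301.  289.]
d [-167.5 -170.3  -34.1] r [-0.012  0.019 -0.273] deg 16.0 to [482. -66. 311.]
d [-114.7 -208.7  -39. ] r [-0.012  0.019 -0.273] deg 16.0 to [433. 170. 332.]
```

jog_arm:
  targets:
    - {"dx": 0, "dy": -17, "dz": -15, "rx": -0.083, "ry": 0.001, "rz": -0.002, "gripper": 1}
    - {"dx": 0, "dy": -34, "dz": -31, "rx": -0.166, "ry": 0.002, "rz": -0.004, "gripper": 1}
    - {"dx": 0, "dy": -51, "dz": -46, "rx": -0.249, "ry": 0.003, "rz": -0.006, "gripper": 1}
    - {"dx": 0, "dy": -68, "dz": -61, "rx": -0.332, "ry": 0.004, "rz": -0.008, "gripper": 1}
    - {"dx": 0, "dy": -85, "dz": -77, "rx": -0.414, "ry": 0.005, "rz": -0.01, "gripper": 1}
    - {"dx": 0, "dy": -102, "dz": -92, "rx": -0.497, "ry": 0.006, "rz": -0.012, "gripper": 1}
    - {"dx": 0.5, "dy": -119, "dz": -107, "rx": -0.58, "ry": 0.007, "rz": -0.014, "gripper": 1}
    - {"dx": 0.5, "dy": -136, "dz": -122, "rx": -0.663, "ry": 0.008, "rz": -0.016, "gripper": 1}

```text
t: 16.12
eef_pos: [0.5302, -0.3004, 0.2879]
ee_rot: [3.086, -0.018, -0.57]
force: [-0.1, -0.0, -1.8]
width: 0.0089
gripper_force: 40.0
```

jog_arm:
  targets:
    - {"dx": -21, "dy": -21, "dz": -4, "rx": -0.002, "ry": 0.002, "rz": -0.034, "gripper": 1}
    - {"dx": -42, "dy": -43, "dz": -9, "rx": -0.003, "ry": 0.005, "rz": -0.068, "gripper": 1}
    - {"dx": -63, "dy": -64, "dz": -13, "rx": -0.005, "ry": 0.007, "rz": -0.102, "gripper": 1}
    - {"dx": -84, "dy": -85, "dz": -17, "rx": -0.006, "ry": 0.01, "rz": -0.137, "gripper": 1}
    - {"dx": -105, "dy": -106, "dz": -21, "rx": -0.008, "ry": 0.012, "rz": -0.171, "gripper": 1}
    - {"dx": -126, "dy": -128, "dz": -26, "rx": -0.009, "ry": 0.014, "rz": -0.205, "gripper": 1}
    - {"dx": -147, "dy": -149, "dz": -30, "rx": -0.011, "ry": 0.017, "rz": -0.239, "gripper": 1}
    - {"dx": -167, "dy": -170, "dz": -34, "rx": -0.012, "ry": 0.019, "rz": -0.273, "gripper": 1}

```text
t: 16.78
eef_pos: [0.4806, -0.0649, 0.3084]
ee_rot: [3.072, -0.018, -0.294]
force: [0.6, 0.1, -1.3]
width: 0.0089
gripper_force: 40.0
```

```bash
python3 - <<'E'
from path import *
p,R=look(); plan(p,R,[hp(0,94,75)])
E
```

```text
t 16.78 euler [-15.22  38.96   0.12] y 34.4 rail corner in bin x,z 265.0 158.7 F [ 0.6  0.1 -1.3] w 8.9
d [-113.3 -208.4  -40.5] r [-0.013  0.023 -0.272] deg 16.0 to [433. 170. 332.]
```

jog_arm:
  targets:
    - {"dx": -17, "dy": -32, "dz": -8, "rx": -0.002, "ry": 0.003, "rz": -0.042, "gripper": 1}
    - {"dx": -35, "dy": -64, "dz": -16, "rx": -0.004, "ry": 0.007, "rz": -0.084, "gripper": 1}
    - {"dx": -52, "dy": -96, "dz": -24, "rx": -0.006, "ry": 0.011, "rz": -0.126, "gripper": 1}
    - {"dx": -70, "dy": -128, "dz": -32, "rx": -0.008, "ry": 0.014, "rz": -0.168, "gripper": 1}
    - {"dx": -87, "dy": -160, "dz": -40, "rx": -0.01, "ry": 0.018, "rz": -0.21, "gripper": 1}
    - {"dx": -104, "dy": -192, "dz": -40, "rx": -0.012, "ry": 0.021, "rz": -0.25, "gripper": 1}
    - {"dx": -113, "dy": -208.5, "dz": -40.5, "rx": -0.013, "ry": 0.023, "rz": -0.272, "gripper": 1}
    - {"dx": -113, "dy": -208.5, "dz": -40.5, "rx": -0.013, "ry": 0.023, "rz": -0.272, "gripper": 1}

```text
t: 17.45
eef_pos: [0.4336, 0.1715, 0.3317]
ee_rot: [3.054, -0.02, -0.018]
force: [0.3, 0.1, -0.7]
width: 0.0085
gripper_force: 40.0
```

```bash
cat >> path.py <<'E'
def meas(hw):
    for n,b in inbin():
        g=lambda x0,x1,z0,z1,m:b[(b[:,0]>x0)&(b[:,0]<x1)&(abs(b[:,1])<m)&(b[:,2]>z0)&(b[:,2]<z1)]
        t=g(51,60,66,82,hw-10);bk=g(40,54,15,60,hw-6);fl=g(-20,40,-8,14,hw-8);tt=g(0,62,66,82,hw+10)
        print(n,"tongue z",len(t),np.median(t[:,2]).round(1) if len(t) else '',"y",np.percentile(tt[:,1],[1,99]).round(1) if len(tt) else '', "xmax",np.percentile(tt[:,0],98).round(1) if len(tt) else '')
        if len(bk)>15: print("  back",np.median(bk[:,0]).round(1),"dx/dy",np.polyfit(bk[:,1],bk[:,0],1)[0].round(3),"dx/dz",np.polyfit(bk[:,2],bk[:,0],1)[0].round(3))
        if len(fl)>15: print("  floor",np.linalg.lstsq(np.c_[fl[:,:2],np.ones(len(fl))],fl[:,2],rcond=None)[0].round(3))
E
python3 - <<'E'
from path import *
p,R=look(); meas(32); plan(p,R,[hp(0,94,5)])
E
```

```text
t 17.45 euler [5.300e-01 4.004e+01 3.000e-02] y 93.5 rail corner in bin x,z 98.6 -3.5 F [ 0.3  0.1 -0.7] w 8.5
scene tongue z 55 73.1 y [-33.9  31.8] xmax 60.8
  back 47.0 dx/dy 0.02 dx/dz -0.006
top tongue z 0  y  xmax 
d [-2.  -4.3 69.2] r [0.001 0.    0.004] deg 0.0 to [433. 170. 262.]
```

jog_arm:
  targets:
    - {"dx": 0, "dy": -1, "dz": 10, "rx": 0, "ry": 0, "rz": 0, "gripper": 1}
    - {"dx": -0.5, "dy": -2, "dz": 22, "rx": 0, "ry": 0, "rz": 0, "gripper": 1}
    - {"dx": -1, "dy": -3, "dz": 34, "rx": 0.001, "ry": 0, "rz": 0, "gripper": 1}
    - {"dx": -1.5, "dy": -4, "dz": 46, "rx": 0.001, "ry": 0, "rz": 0, "gripper": 1}
    - {"dx": -2, "dy": -4.3, "dz": 58, "rx": 0.001, "ry": 0, "rz": 0, "gripper": 1}
    - {"dx": -2, "dy": -4.3, "dz": 67, "rx": 0.001, "ry": 0, "rz": 0, "gripper": 1}
    - {"dx": -2, "dy": -4.3, "dz": 67, "rx": 0.001, "ry": 0, "rz": 0, "gripper": 1}
    - {"dx": -2, "dy": -4.3, "dz": 67, "rx": 0.001, "ry": 0, "rz": 0, "gripper": 1}

```text
t: 18.22
eef_pos: [0.434, 0.166, 0.2651]
ee_rot: [3.054, -0.02, -0.024]
force: [0.7, 0.4, -0.8]
width: 0.0085
gripper_force: 40.0
```

```bash
sed -i 's/^OFF=.*/OFF=(.1,-1.3); YAW=.8/' path.py; python3 - <<'E'
from path import *
p,R=look(); meas(32); plan(p,R,[hp(1,94)]); plan(p,R,[hp(2,94)])
E
```

```text
t 18.22 euler [ 1.500e-01  4.001e+01 -3.000e-02] y 92.7 rail corner in bin x,z 60.3 51.6 F [ 0.7  0.4 -0.8] w 8.5
scene tongue z 52 73.0 y [-33.8  31.9] xmax 61.2
  back 47.1 dx/dy 0.017 dx/dz -0.007
top tongue z 0  y  xmax 
d [-1.2 -2.7  9.4] r [ 0.     0.001 -0.011] deg 1.0 to [433. 168. 255.]
d [-1.3 -1.8 13.7] r [ 0.     0.001 -0.011] deg 1.0 to [433. 167. 251.]
```

jog_arm:
  targets:
    - {"dx": -0.5, "dy": -2, "dz": 0, "rx": 0, "ry": 0, "rz": -0.006, "gripper": 1}
    - {"dx": -1.2, "dy": -3, "dz": 2, "rx": 0, "ry": 0, "rz": -0.011, "gripper": 1}
    - {"dx": -1.2, "dy": -3, "dz": 5, "rx": 0, "ry": 0, "rz": -0.011, "gripper": 1}
    - {"dx": -1.2, "dy": -2.7, "dz": 9, "rx": 0, "ry": 0, "rz": -0.011, "gripper": 1}
    - {"dx": -1.3, "dy": -2.2, "dz": 11, "rx": 0, "ry": 0, "rz": -0.011, "gripper": 1}
    - {"dx": -1.3, "dy": -1.8, "dz": 13.5, "rx": 0, "ry": 0, "rz": -0.011, "gripper": 1}
    - {"dx": -1.3, "dy": -1.8, "dz": 13.5, "rx": 0, "ry": 0, "rz": -0.011, "gripper": 1}
    - {"dx": -1.3, "dy": -1.8, "dz": 13.5, "rx": 0, "ry": 0, "rz": -0.011, "gripper": 1}

```text
t: 18.98
eef_pos: [0.4329, 0.1674, 0.2518]
ee_rot: [3.054, -0.02, -0.012]
force: [-0.5, -0.6, -0.5]
width: 0.0085
gripper_force: 40.0
```

```bash
sed -i 's/c=(O+Rr@\[0,0,189.7\]-P)@Rn/c=(O+Rr@[0,((P-O)@Rr)[1],189.7]-P)@Rn/' path.py; python3 - <<'E'
from path import *
p,R=look(); meas(32)
for i in(3,4): plan(p,R,[hp(i,94)])
E
```

```text
t 18.98 euler [8.7e-01 4.0e+01 1.0e-02] y 94.1 rail corner in bin x,z 50.9 61.2 F [-0.5 -0.6 -0.5] w 8.5
scene tongue z 48 73.2 y [-33.9  32.1] xmax 61.2
  back 47.0 dx/dy -0.003 dx/dz 0.006
top tongue z 0  y  xmax 
d [-0.3  9.5 21.7] r [0.174 0.    0.005] deg 10.0 to [433. 156. 231.]
d [-0.7 14.3 43.6] r [0.349 0.    0.008] deg 20.0 to [433. 149. 210.]
```

jog_arm:
  targets:
    - {"dx": -0.1, "dy": 2.4, "dz": 5.4, "rx": 0.043, "ry": 0, "rz": 0.002, "gripper": 1}
    - {"dx": -0.2, "dy": 4.8, "dz": 10.9, "rx": 0.087, "ry": 0, "rz": 0.003, "gripper": 1}
    - {"dx": -0.2, "dy": 7.2, "dz": 16.3, "rx": 0.13, "ry": 0, "rz": 0.004, "gripper": 1}
    - {"dx": -0.3, "dy": 9.5, "dz": 21.7, "rx": 0.174, "ry": 0, "rz": 0.006, "gripper": 1}
    - {"dx": -0.4, "dy": 10.8, "dz": 27.2, "rx": 0.218, "ry": 0, "rz": 0.008, "gripper": 1}
    - {"dx": -0.5, "dy": 12, "dz": 32.7, "rx": 0.262, "ry": 0, "rz": 0.009, "gripper": 1}
    - {"dx": -0.6, "dy": 13.2, "dz": 38.2, "rx": 0.305, "ry": 0, "rz": 0.01, "gripper": 1}
    - {"dx": -0.7, "dy": 14.3, "dz": 43.5, "rx": 0.349, "ry": 0, "rz": 0.011, "gripper": 1}

```text
t: 19.75
eef_pos: [0.433, 0.1496, 0.2098]
ee_rot: [-2.877, -0.02, -0.023]
force: [0.0, 0.9, -0.4]
width: 0.0091
gripper_force: 40.0
```

```bash
sed -i 's/YAW=.8/YAW=.5/' path.py; python3 - <<'E'
from path import *
p,R=look(); meas(32)
for i in(5,6): plan(p,R,[hp(i,94)])
E
```

```text
t 19.75 euler [ 0.63 19.83 -0.04] y 93.6 rail corner in bin x,z 51.2 66.8 F [ 0.   0.9 -0.4] w 9.1
scene tongue z 75 73.1 y [-39.7  32.5] xmax 60.8
  back 46.9 dx/dy 0.01 dx/dz 0.0
  floor [-0.005 -0.033  2.598]
top tongue z 0  y [-41. -27.] xmax 61.2
d [-0.8  8.7 20.6] r [0.171 0.    0.006] deg 10.0 to [433. 147. 188.]
d [-1.  12.4 35.5] r [0.294 0.    0.008] deg 17.0 to [433. 147. 172.]
```

```bash
echo "[-0.012,1.8]" > held.json; sed -i 's/YAW=.5/YAW=.1/' path.py; python3 - <<'E'
from path import *
p,R=look(); meas(32)
for i in(5,6): plan(p,R,[hp(i,94)])
E
```

```text
t 19.85 euler [-0.57 19.89 -1.79] y 91.1 rail corner in bin x,z 51.8 68.0 F [0.  0.2 0.1] w 8.7
scene tongue z 69 73.4 y [-36.1  35.3] xmax 60.9
  back 46.6 dx/dy -0.015 dx/dz 0.005
  floor [-0.008 -0.032  3.021]
top tongue z 0  y [-41.7 -30.4] xmax 55.4
d [-1.3  7.6 20.1] r [ 0.173 -0.028  0.007] deg 10.0 to [432. 147. 188.]
d [-1.6 11.2 35. ] r [ 0.295 -0.027  0.007] deg 17.0 to [432. 147. 172.]
```

```bash
echo "[0.007,2]" > held.json; sed -i 's/YAW=.1/YAW=.2/' path.py; python3 - <<'E'
from path import *
p,R=look()
for i in(5,6): plan(p,R,[hp(i,93)])
E
```

```text
t 19.95 euler [ 0.11 20.03 -0.76] y 91.9 rail corner in bin x,z 51.6 67.3 F [ 0.7 -0.5 -1.4] w 8.4
d [-0.8  8.2 20.8] r [ 0.175 -0.011  0.008] deg 10.0 to [433. 147. 188.]
d [-1.1 11.9 35.7] r [ 0.297 -0.01   0.01 ] deg 17.0 to [433. 147. 172.]
```

jog_arm:
  targets:
    - {"dx": -0.2, "dy": 2.1, "dz": 5.2, "rx": 0.044, "ry": -0.003, "rz": 0.002, "gripper": 1}
    - {"dx": -0.4, "dy": 4.2, "dz": 10.4, "rx": 0.088, "ry": -0.006, "rz": 0.004, "gripper": 1}
    - {"dx": -0.6, "dy": 6.2, "dz": 15.6, "rx": 0.131, "ry": -0.009, "rz": 0.006, "gripper": 1}
    - {"dx": -0.8, "dy": 8.2, "dz": 20.8, "rx": 0.175, "ry": -0.01, "rz": 0.008, "gripper": 1}
    - {"dx": -0.9, "dy": 9.5, "dz": 26, "rx": 0.216, "ry": -0.01, "rz": 0.009, "gripper": 1}
    - {"dx": -1, "dy": 10.8, "dz": 31, "rx": 0.257, "ry": -0.01, "rz": 0.01, "gripper": 1}
    - {"dx": -1.1, "dy": 11.9, "dz": 35.7, "rx": 0.297, "ry": -0.01, "rz": 0.01, "gripper": 1}
    - {"dx": -1.1, "dy": 11.9, "dz": 35.7, "rx": 0.297, "ry": -0.01, "rz": 0.01, "gripper": 1}

```text
t: 20.62
eef_pos: [0.4328, 0.1478, 0.1718]
ee_rot: [-2.58, -0.004, -0.029]
force: [-0.9, 3.7, 6.9]
width: 0.0088
gripper_force: 40.0
```

```bash
python3 - <<'E'
from path import *
p,R=look(); meas(32); plan(p,R,[hp(7,93)])
E
```

```text
t 20.62 euler [0.2  2.82 0.09] y 93.2 rail corner in bin x,z 51.9 70.9 F [-0.9  3.7  6.9] w 8.8
scene tongue z 71 74.0 y [-36.6  35.9] xmax 61.0
  back 46.7 dx/dy -0.035 dx/dz -0.005
  floor [ 0.018 -0.064  3.772]
top tongue z 0  y  xmax 
d [0.1 3.1 4.9] r [ 0.049  0.001 -0.001] deg 3.0 to [433. 148. 166.]
```

jog_arm:
  targets:
    - {"dx": 0, "dy": -0.4, "dz": 0.6, "rx": 0.004, "ry": 0, "rz": 0, "gripper": 1}
    - {"dx": 0, "dy": 0, "dz": 1.6, "rx": 0.012, "ry": 0, "rz": 0, "gripper": 1}
    - {"dx": 0, "dy": 0.6, "dz": 2.5, "rx": 0.022, "ry": 0, "rz": 0, "gripper": 1}
    - {"dx": 0, "dy": 1.1, "dz": 3.4, "rx": 0.032, "ry": 0, "rz": 0, "gripper": 1}
    - {"dx": 0, "dy": 1.6, "dz": 4.3, "rx": 0.041, "ry": 0, "rz": 0, "gripper": 1}
    - {"dx": 0, "dy": 2, "dz": 5.1, "rx": 0.049, "ry": 0, "rz": 0, "gripper": 1}
    - {"dx": 0, "dy": 2, "dz": 5.1, "rx": 0.049, "ry": 0, "rz": 0, "gripper": 1}
    - {"dx": 0, "dy": 2, "dz": 5.1, "rx": 0.049, "ry": 0, "rz": 0, "gripper": 1}

```text
t: 21.38
eef_pos: [0.4326, 0.1472, 0.1668]
ee_rot: [-2.535, -0.006, -0.028]
force: [-0.2, -7.4, 4.8]
width: 0.009
gripper_force: 40.0
```

```bash
python3 - <<'E'
from path import *
p,R=look()
hung(93,32)
from station import arm
f=arm.grab_frame("scene");cv2.imwrite("pics/s6.png",cv2.resize(f["frame"][170:370,290:460,::-1],None,fx=3,fy=3))
E
```

```text
t 21.38 euler [ 0.29  0.22 -0.04] y 93.4 rail corner in bin x,z 53.4 70.7 F [-0.2 -7.4  4.8] w 9.0
scene floor [ 0.007 -0.031  4.661]
scene back x [3.5000e-02 4.6556e+01] [-0.116 47.461]
scene y [-32.4  32. ] tongue z 75.2 front x -84.2
top back x [2.0000e-03 4.7048e+01] [-1.3000e-02  4.7116e+01]
top y 0 tongue z 76.0 front x 0
```

View pics/s6.png

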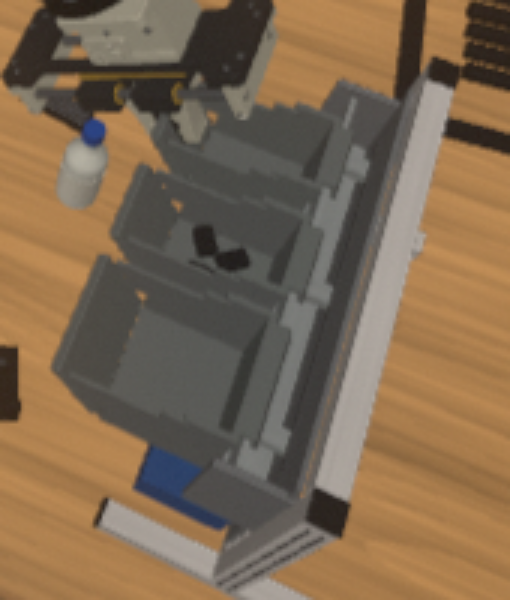

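jog_arm:
  targets:
    - {"dx": 0, "dy": 0, "dz": 0, "rx": 0, "ry": 0, "rz": 0, "gripper": 0.88}
    - {"dx": 0, "dy": 0, "dz": 0, "rx": 0, "ry": 0, "rz": 0, "gripper": 0.84}
    - {"dx": 0, "dy": 0, "dz": 0, "rx": 0, "ry": 0, "rz": 0, "gripper": 0.8}
    - {"dx": 0, "dy": 0, "dz": 0, "rx": 0, "ry": 0, "rz": 0, "gripper": 0.76}
    - {"dx": 0, "dy": 0, "dz": 0, "rx": 0, "ry": 0, "rz": 0, "gripper": 0.7}
    - {"dx": 0, "dy": 0, "dz": 0, "rx": 0, "ry": 0, "rz": 0, "gripper": 0.68}
    - {"dx": 0, "dy": 0, "dz": 0, "rx": 0, "ry": 0, "rz": 0, "gripper": 0.68}
    - {"dx": 0, "dy": 0, "dz": 0, "rx": 0, "ry": 0, "rz": 0, "gripper": 0.68}

```text
t: 22.2
eef_pos: [0.4325, 0.1484, 0.1668]
ee_rot: [-2.533, -0.006, -0.028]
force: [0.4, -1.1, 0.4]
width: 0.0278
gripper_force: 0.0
```

jog_arm:
  targets:
    - {"dx": 0, "dy": 0, "dz": -10, "rx": 0, "ry": 0, "rz": 0, "gripper": 0.68}
    - {"dx": 0, "dy": 0, "dz": -25, "rx": 0, "ry": 0, "rz": 0, "gripper": 0.68}
    - {"dx": 0, "dy": 0, "dz": -45, "rx": 0, "ry": 0, "rz": 0, "gripper": 0.68}
    - {"dx": 0, "dy": 0, "dz": -65, "rx": 0, "ry": 0, "rz": 0, "gripper": 0.68}
    - {"dx": 0, "dy": 0, "dz": -85, "rx": 0, "ry": 0, "rz": 0, "gripper": 0.68}
    - {"dx": 0, "dy": 0, "dz": -105, "rx": 0, "ry": 0, "rz": 0, "gripper": 0.68}
    - {"dx": 0, "dy": 0, "dz": -120, "rx": 0, "ry": 0, "rz": 0, "gripper": 0.68}
    - {"dx": 0, "dy": 0, "dz": -120, "rx": 0, "ry": 0, "rz": 0, "gripper": 0.68}

```text
t: 22.87
eef_pos: [0.4311, 0.0781, 0.2684]
ee_rot: [-2.534, -0.011, -0.029]
force: [0.6, -0.2, 0.2]
width: 0.0279
gripper_force: 0.0
```

```bash
python3 - <<'E'
from path import *
s,p,R=now(); print(s["t"],p.round(0),s["q"].round(2),s["force"].round(1))
hung(93,32);hung(-88,46)
E
```

```text
22.8667 [431.  78. 268.] [ 0.07 -0.   -0.29 -0.64 -1.27  1.66] [ 0.6 -0.2  0.2]
scene floor [ 1.800e-02 -1.000e-03  3.278e+00]
scene back x [3.8000e-02 4.6504e+01] [-0.152 47.329]
scene y [-32.3  33.1] tongue z 75.1 front x -72.1
top floor [0.019 0.01  3.538]
top back x [-2.2000e-02  4.6422e+01] [ 0.   46.51]
top y [-32.2  31.4] tongue z 75.3 front x 0
scene floor [1.800e-02 1.000e-03 3.062e+00]
scene back x [-1.4000e-02  4.5494e+01] [-2.2000e-02  4.5578e+01]
scene y [-45.4  46.6] tongue z 74.8 front x -72.5
top floor [-2.000e-03  1.300e-02  4.381e+00]
top back x [-1.0000e-02  4.6393e+01] [-3.0000e-03  4.6396e+01]
top y [-46.6  44.7] tongue z 75.6 front x -71.4
```

```bash
python3 -c "
from station import arm
print(arm.job_done())"
```

```text
the job is handed in; nothing more can be done
None
```

Both bins hang level on the rail with their backs against the rack. The wide one is in the larger space at the far end of the rail, and the narrow one is on the other side of the hung bin. The gripper is clear and the job was handed in at about 23 s; I didn't check the other bench items for movement afterwards.

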